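# Brush out the empty spice tin, then fold the stay and shut the box

## Task

One tin in the open spice box has no lid and is empty: take the small brush out of its pot, dip its bristles right down to the floor of that tin for a moment to dust it out, and stand the brush back in its pot, bristles down. Then break the lid's folding brass stay by pulling the knob at its knee up and towards the box's front, and lower the lid gently by its brass knob until it is fully shut, without slamming it. Leave the salt mill, the spice jar and the honey jar where they stand.

Things in the scene. Friction and masses are not known exactly. Their poses are not given: they have to be found in the camera images.
- spice_box: Wooden spice box, fixed, 185 (x) x 263 (y) x 75 mm, walls and floor 8 mm; origin under its centre, x from its front to its hinged back, y to its left. Six cells, dividers to z = 0.050: back row (x = 0.042) of three lidded tins that are part of the box, front row (x = -0.042) of three loose tins at y = -0.0895, -0.0165, 0.0565. A bay at the left wall takes the stay.
- lid_hinge (a point): Point on the lid's hinge line at mid-width, on the upper back edge of the box, (0.0925, 0, 0.075) in the box frame; the hinge line runs along the box's y axis.
- lid_knob (a point): Centre of the round brass knob (19 mm across, 9 mm stem) on the lid's free edge, at mid-width, 27 mm beyond the edge in the lid's plane, 212 mm from the hinge line. Lid open: at the very top, z about 0.287. Lid shut: in front of the box, at x = -0.1195, z = 0.08 in the box frame. Pinched from above along the box's y, it can pivot between the pads as the lid swings.
- lid (a joint): Lid angle, rad: about 0 propped open (leaning 4 degrees to the front of upright), 1.50 fully shut on the rim. Lid 185 mm deep, 263 wide, 10 thick, 0.25 kg; it swings about the box's y axis. Its hinges are a little stiff (0.08 N m): with the stay broken it still stands by itself up to about 0.2, but falls if left beyond about 0.35.
- knee_knob (a point): Centre of the brass knob on the stay's knee pin: 15 mm in diameter, 18 mm long along the box's y (pinch it across its ends, along y). Locked, it is at (0.0435, 0.1105, 0.109) in the box frame, 45 mm ahead of the upright lid, so a gripper should lean some 10 degrees back from the lid. It moves on a circle about point stay_foot; up and to the front breaks the stay and draws the lid along.
- knee (a joint): Angle of the stay's knee, rad: 0 locked (two 67.6 mm links, 0.10 past straight, on their stop), 0.10 dead centre, growing as it folds, about 3 with the lid shut. Beyond 0.2 the stay no longer props the lid. Swinging the knob 0.30 rad about the stay's foot brings the knee to about 0.55 and the lid to about 0.05.
- stay_foot (a point): Axis of the fixed lower pin of the stay on the box's left wall, (0.0025, 0.1105, 0.055) in the box frame; the knee knob moves on a circle of radius 67.6 mm about it, in the box's x-z plane.
- open_tin: The one round steel tin without a lid, loose, in one of the three front cells: 62 mm across, 48 mm high, wall 2 mm, floor 3 mm thick; origin at the centre of its underside, z up (its floor is at z = 0.003 in this frame).
- brush: Small round brush standing in the pot, 163 mm long, about 45 g; origin at the centre of the bristle end (lowest point), z towards the handle end. Stiff bristles 25 mm across and 36 mm long, steel ferrule to 54 mm, then a round wooden handle, 15 to 17 mm thick, from 54 to 163 mm.
- brush_pot: Small white stoneware pot, loose, 350 g: 56 mm across, 56 mm high, mouth 42 mm wide inside, floor 6 mm thick; origin at the centre of its underside, z up.
- lidded_tin_1: Lidded steel tin in the front row, loose, 65 mm across, 62 mm high to its little knob; leave it.
- lidded_tin_2: The other lidded steel tin in the front row, the same; leave it.
- mill: Salt mill, 44 mm across, 90 mm high, origin under its centre; leave it.
- spice_jar: Spice jar with a mustard-coloured cap, 45 mm across, 100 mm high, origin under its centre; leave it.
- honey_jar: Squat glass jar with a black screw lid, 60 mm across, 83 mm high, origin under its centre; leave it.
Mind the look-alikes: they are no part of the job. Leave any pink look-alike of the open_tin alone. What is shaped like the brush_pot but green is not meant.

How it is judged:
By the outcome, as a careful person would: the job done as asked, in the order asked, and still so for the second after the job is handed in, with the robot touching nothing.
It also fails if it takes over 62 s, if anything falls off the work surface, if the arm or the gripper's body presses on something with over 40 N, if the wrist force passes 120 N, or if a joint passes its speed limit or range.

## Robot

A 6-joint arm with a two-finger parallel gripper is mounted at the origin on a cart in front of the work surface, level with it; the furniture and walls round the work are solid. World frame = base frame: x ahead of the robot, y to its left, z up, the work surface at z = 0. Lengths are in m, angles in degrees, forces in N, time in s.
With the tool pointing down it reaches from about 0.4 to 0.825 m from the base axis. Payload 7 kg.
Tool frame: the origin (TCP) lies on the front face of the gripper's body, between the roots of the fingers; the fingertips stand 66 mm ahead of it and the grasp point (between the pads) lies 47 mm ahead of it; z points along the fingers, y is the line along which they close (so a half turn about z gives the same grasp; the last joint's range is limited). The gripper opens to 88 mm and grips with 3 to 60 N. Pads are 19 mm wide; open, the fingers measure 130 mm over their backs; the gripper's body (78 mm by 193 mm) begins 47 mm behind the grasp point.
Start: joints at [-54.368, 20.546, 0.682, 0, -70.136, -16.507], TCP at [0.221, -0.638, 0.292] pointing down, gripper open.
Joint ranges: [-176.03, 176.03], [-82.01, 121.73], [-58.28, 71.71], [-173.87, 95.51], [-174.79, -0.11], [-173.66, 173.66]. Speed limits (degrees/s): [136.94, 136.94, 172.46, 180, 180, 180].

## Interface

Orientations are given as [roll, pitch, yaw] about the fixed x, y, z axes, in that order (R = Rz(yaw) Ry(pitch) Rx(roll)).
In Python, from plant import ctrl gives the robot as it stands.
- The arm moves only by the tool send_rows, never from a script. Its argument "deltas" is a list of rows, each a list of 2 entries, a list of its own where there are three numbers: the shift along the tool's x, y, z each as a share of 800 mm, from -1 to 1, then the turn about the tool's z as a share of 90 degrees, from -1 to 1. A call has exactly 5 rows; each row is the pose to reach, as a shift and turn from the pose commanded when the call began, along the tool's axes at that moment; what a row does not reach only later rows make up. A row lasts 1/12 s, in which the tool goes at most 41.7 mm and 7.16 degrees, less where a joint would pass 70% of its speed; a pose out of reach is approached as far as the arm can. A call with a number of a shift or a turn outside -1 to 1 is refused whole. A call with a gripper value outside its range is refused whole. "gripper" is the opening, from 0 (shut) to 1 (fully open), set as the call begins (left out, the last holds). The fingers move at their own pace and stop on an object; the grip force is fixed at half the most. Time passes only in rows, so rows that repeat a pose let the fingers close, or fill a call up. It gives the time, the measured TCP pose, the force, the opening and the grip force at its end, in the units of the state.
- ctrl.get_obs(): the state, without advancing time (a new reading comes with each control period).
- ctrl.snapshot(name): name is "scene" or "side" or "wrist"; returns a dict with "color" (384x512x3 uint8, red, green, blue), "vertical_fov" (degrees; the focal length in pixels is half the picture's height over the tangent of half this angle, whatever the lens; pixels are square), "cx", "cy" (the principal point, pixels), "rvec" (rotation vector, rad) and "tvec" (3), from world to camera coordinates, as OpenCV has them. Camera axes: x right, y down, z forward; pixel columns grow to the right and rows downward; lengths in m; the calibration is good to about 2 mm. The wrist camera is an equidistant fisheye: a pixel r from the principal point sees the ray r / f radians off the axis. A picture is of the moment at which its call begins. There is no depth.
- ctrl.close_job(): hands the job in; it is judged then, once.
Trained networks look in a picture, given as the dict that the camera call returned (one of the last four; its "shot" number tells which), for a name from the list of things; names that differ only in an ending like _2 or _b are one class to them, and where a whole thing is asked for, a point or a joint stands for the part that bears it (a point fixed in the world has none). Each returns a list of dicts, best first, with "conf" (0 to 1); they miss things now and then, are a little off and sometimes report something else, mostly with a low value. They report only what shows in the picture. A call takes as long as a camera call. They do not tell look-alikes from the thing itself.
- ctrl.boxes_of(picture, thing): "xy" ([column, row] as shares, 0 to 1, of the picture: columns of its width, rows of its height, amid what is visible of it).
- ctrl.cut_out(picture, thing): "pixels" (384x512 bool, what is visible of it) and "xy" ([column, row] as shares, 0 to 1, of the picture: columns of its width, rows of its height, amid what is visible of it).
The state is a dict: "clock": time; "joint_pos": joint angles; "qvel": joint speeds; "tau": joint torques, N m; "tool_pos": TCP position; "orientation": TCP orientation; "force": force on the tool from outside, world axes, zero at the start; "moment": the same for the moment, N m; "opening": finger opening in m; "gripper_force": force on a finger pad.
Only numpy, scipy, OpenCV 4.12 (cv2) and the standard library are available. Lean on these libraries where they do the work, as an engineer would, in place of code of your own. Each camera call takes 0.05 s, during which the arm holds its last target. There are 200 camera calls.

## Working session

There is one attempt and no reset: what is moved stays moved. The work goes in short steps, Python scripts to look and compute and a tool call to move; the robot and the scene stay as the last step left them, time stands still between calls to the robot, and variables do not carry over. Pictures are saved under pics/ and viewed, at most 10 in all, crops included, and the job is handed in when it is done.

Besides the shell and the picture viewer there is one more tool, called after ">>>" as name(argument=value, ...), one argument or row to a line, values as JSON. send_rows: Moves the arm, as the interface text tells. Shift numbers are shares of 800 mm and turn numbers shares of 90 degrees, none past 1 either way. Its arguments: {"type":"object","properties":{"deltas":{"type":"array","items":{"type":"array"}},"gripper":{"type":"number"}},"required":["deltas"]}

```bash
ls; mkdir -p pics; cat > h.py <<'E'
import numpy as np, cv2
from scipy.spatial.transform import Rotation as Rn
from plant import ctrl
def save(s,name): cv2.imwrite('pics/'+name,cv2.cvtColor(s['color'],cv2.COLOR_RGB2BGR))
def cam(s):
    R=cv2.Rodrigues(np.array(s['rvec'],float))[0]; t=np.array(s['tvec'],float).ravel()
    f=192/np.tan(np.radians(s['vertical_fov'])/2); return R,t,f
def ray(s,uv,fish=False):
    R,t,f=cam(s); d=np.array([uv[0]-s['cx'],uv[1]-s['cy']])
    if fish:
        r=np.hypot(*d); th=r/f; v=np.array([*(d/max(r,1e-9)*np.sin(th)),np.cos(th)])
    else: v=np.array([d[0]/f,d[1]/f,1])
    return -R.T@t, R.T@(v/np.linalg.norm(v))
def at_z(s,uv,z,fish=False):
    o,d=ray(s,uv,fish); return o+d*(z-o[2])/d[2]
def proj(s,P,fish=False):
    R,t,f=cam(s); p=np.atleast_2d(P)@R.T+t
    if fish:
        r=np.hypot(p[:,0],p[:,1]); th=np.arctan2(r,p[:,2]); k=f*th/np.maximum(r,1e-9)
    else: k=f/p[:,2]
    return np.c_[s['cx']+p[:,0]*k,s['cy']+p[:,1]*k]
def tri(obs):
    A=np.zeros((3,3));b=np.zeros(3)
    for o,d in obs:
        M=np.eye(3)-np.outer(d,d);A+=M;b+=M@o
    return np.linalg.solve(A,b)
E
python3 - <<'E'
from h import *
o=ctrl.get_obs(); print(o)
ims=[]
for n in ['scene','side','wrist']:
    s=ctrl.snapshot(n); save(s,n+'0.png'); print(n,s['vertical_fov'],s['cx'],s['cy'],np.round(-cam(s)[0].T@cam(s)[1],3))
    for th in ['spice_box','lid_knob','knee_knob','open_tin','brush','brush_pot','mill','spice_jar','honey_jar','lidded_tin_1']:
        print(th,[(round(b['conf'],2),[int(b['xy'][0]*512),int(b['xy'][1]*384)]) for b in ctrl.boxes_of(s,th)[:4]])
E
```

```text
pics
{'clock': 0.0, 'joint_pos': array([-5.43661510e+01,  2.05914092e+01,  6.32924463e-01, -1.93412138e-02,
       -7.01349236e+01, -1.65074129e+01]), 'qvel': array([ 0.03147998,  0.03620828, -0.07089847,  0.03213037, -0.00606562,
        0.05760678]), 'tau': array([-3.76070716e-05, -5.82720244e+01,  2.93048662e+01,  6.99722528e+00,
        6.72475944e-03, -1.51710210e-04]), 'tool_pos': array([ 0.2210265 , -0.6373833 ,  0.29121888]), 'orientation': array([ 1.79905275e+02, -9.11098473e-03, -1.60880143e+02]), 'force': array([ 0.20466054, -0.69587109,  0.20731353]), 'moment': array([-0.04321267,  0.00384204, -0.01727772]), 'gripper_force': 0.0, 'opening': 0.0876077577234095}
scene 45.65763281362787 249.5199824052735 191.21888161142414 [-0.617  0.659  0.788]
spice_box [(0.9, [210, 207])]
lid_knob [(0.81, [200, 186])]
knee_knob []
open_tin [(0.55, [246, 220]), (0.22, [206, 209])]
brush [(0.52, [180, 276])]
brush_pot [(0.82, [325, 213])]
mill [(0.91, [178, 277])]
spice_jar []
honey_jar [(0.16, [206, 188])]
lidded_tin_1 [(0.65, [185, 215]), (0.58, [232, 224]), (0.45, [216, 234])]
side 44.327099101715916 256.3549050478606 191.4204557646117 [-0.065  0.494  1.44 ]
spice_box []
lid_knob [(0.66, [207, 185])]
knee_knob [(0.69, [220, 210])]
open_tin [(0.83, [291, 239]), (0.65, [223, 208]), (0.63, [254, 202])]
brush [(0.53, [304, 177])]
brush_pot [(0.53, [302, 193]), (0.45, [218, 204])]
mill [(0.66, [212, 304])]
spice_jar [(0.85, [267, 148])]
honey_jar [(0.81, [283, 152]), (0.22, [255, 203])]
lidded_tin_1 [(0.82, [244, 222]), (0.69, [228, 237])]
wrist 65.70646984690485 253.61687059335767 191.4234137377104 [ 0.159 -0.66   0.384]
spice_box []
lid_knob []
knee_knob []
open_tin []
brush []
brush_pot []
mill []
spice_jar []
honey_jar []
lidded_tin_1 []
```

```bash
python3 -c "
import cv2
a=cv2.imread('pics/scene0.png')[100:340,100:400];b=cv2.imread('pics/side0.png')[110:340,140:400]
cv2.imwrite('pics/sc1.png',cv2.resize(a,(750,600),interpolation=2));cv2.imwrite('pics/sd1.png',cv2.resize(b,(676,598),interpolation=2))"
```

```text
(no output)
```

View pics/sc1.png

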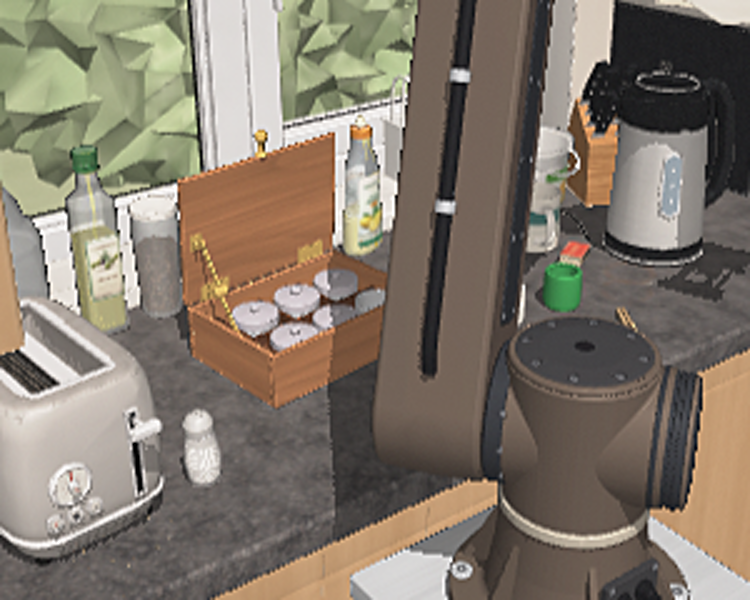

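View pics/sd1.png

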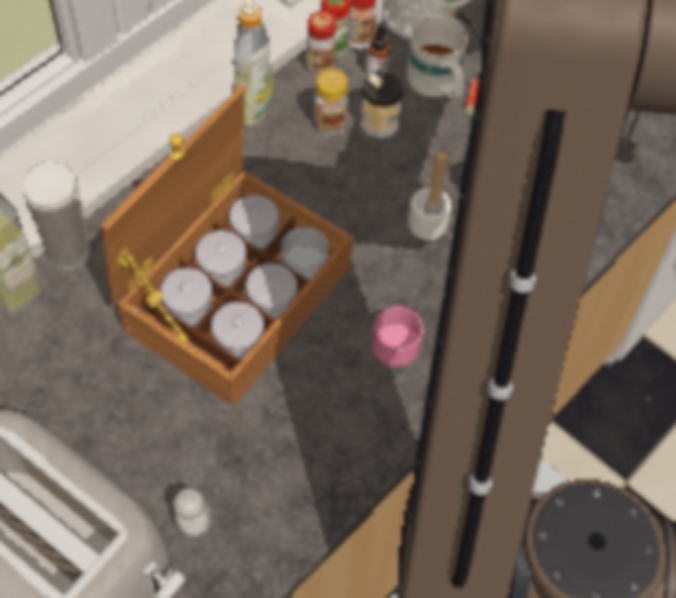

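```bash
python3 - <<'E'
from h import *
from scipy.optimize import least_squares
s=ctrl.snapshot('side'); c=ctrl.snapshot('scene')
S=lambda x,y:(140+x/2.6,110+y/2.6); C=lambda x,y:(100+x/2.5,100+y/2.5)
k=tri([ray(s,S(177,141)),ray(c,C(261,136))]); print('knob top',k)
B=lambda x,y,z:(x,y,z)
X,Y=.0925,.1315
pts=[(B(-X,Y,.075),S(236,378),s),(B(-X,-Y,.075),S(352,240),s),(B(X,Y,.075),S(122,303),s),(B(-X,Y,0),S(236,403),s),
(B(X-np.sin(.07)*.185,-Y,.075+.185),S(243,90),s),(B(X-np.sin(.07)*.185,Y,.075+.185),S(107,222),s),
(B(X-np.sin(.07)*.212,0,.2865),S(177,147),s),(B(X-np.sin(.07)*.212,0,.2865),C(262,142),c),
(B(-X,Y,.075),C(276,365),c),(B(-X,Y,0),C(277,404),c),(B(X,Y,0.075),C(190,318),c),(B(X-np.sin(.07)*.185,-Y,.26),C(334,135),c),(B(X-np.sin(.07)*.185,Y,.26),C(180,182),c)]
def W(p,P):
    a=p[2];return np.array([p[0]+np.cos(a)*P[0]-np.sin(a)*P[1],p[1]+np.sin(a)*P[0]+np.cos(a)*P[1],P[2]])
def res(p): return np.concatenate([proj(cm,W(p,P))[0]-np.array(uv) for P,uv,cm in pts])
for y0 in [0,.5]:
    r=least_squares(res,[k[0],k[1],y0],loss='soft_l1'); print(r.x,np.degrees(r.x[2]),r.cost); print(np.round(res(r.x).reshape(-1,2),1).tolist())
p=r.x
for z in [0.05]: print('open tin top',at_z(s,(257,206),z), W(p,(-.042,-.0895,.05)))
for n in ['brush_pot','brush','open_tin']:
    for b in ctrl.cut_out(s,n)[:3]:
        ys,xs=np.nonzero(b['pixels']); print(n,round(b['conf'],2),xs.min(),xs.max(),ys.min(),ys.max(),len(xs),np.round(at_z(s,(xs.mean(),ys.mean()),.03),3))
# pot mouth centre approx, brush top
print('pot mouth',at_z(s,S(430,197),.056),'pot bottom',at_z(s,S(428,228),.0),'brush tip',at_z(s,S(440,155),.16))
for n,uv,h in [('honey',S(382,87),.083),('spice',S(332,78),.1),('mill',S(190,498),.09),('pink',S(397,320),.048)]: print(n,at_z(s,uv,h))
E
```

```text
knob top [ 0.64437884 -0.04542958  0.28600101]
[ 0.56278015 -0.0561108   0.15788646] 9.046227997839091 18.780742086298233
[[-1.0, 1.5], [-0.0, -1.7], [-1.9, 1.2], [-0.2, 1.9], [0.4, -0.9], [0.2, 3.7], [0.5, -1.1], [0.2, -2.1], [0.0, -3.2], [0.7, 1.9], [-1.2, -4.2], [0.4, -1.3], [0.7, -0.3]]
[ 0.56278015 -0.0561108   0.15788657] 9.046234333682492 18.78074208626597
[[-1.0, 1.5], [-0.0, -1.7], [-1.9, 1.2], [-0.2, 1.9], [0.4, -0.9], [0.2, 3.7], [0.5, -1.1], [0.2, -2.1], [0.0, -3.2], [0.7, 1.9], [-1.2, -4.2], [0.4, -1.3], [0.7, -0.3]]
open tin top [ 0.53282839 -0.15170807  0.05      ] [ 0.53537477 -0.1511013   0.05      ]
brush_pot 0.63 297 312 183 201 192 [ 0.459 -0.32   0.03 ]
brush 0.49 303 311 169 192 113 [ 0.484 -0.369  0.03 ]
open_tin 0.68 249 265 198 216 244 [ 0.541 -0.161  0.03 ]
open_tin 0.6 180 233 145 224 1761 [ 0.735 -0.098  0.03 ]
open_tin 0.55 284 301 229 250 320 [ 0.364 -0.149  0.03 ]
pot mouth [ 0.46598974 -0.33191472  0.056     ] pot bottom [ 0.45476334 -0.32292788  0.        ] brush tip [ 0.4603379  -0.32974283  0.16      ]
honey [ 0.63071666 -0.41374672  0.083     ]
spice [ 0.68401355 -0.36466872  0.1       ]
mill [0.37515   0.2013274 0.09     ]
pink [ 0.37288871 -0.15917096  0.048     ]
```

```bash
cat >> h.py <<'E'
BOX=np.array([0.5628,-0.0561,0.1579])
def bw(P,p=None):
    p=BOX if p is None else p; a=p[2];return np.array([p[0]+np.cos(a)*P[0]-np.sin(a)*P[1],p[1]+np.sin(a)*P[0]+np.cos(a)*P[1],P[2]])
def go(*targets):
    "targets: (x,y,z,yaw|None) TCP world; prints shares from the measured pose, chained"
    o=ctrl.get_obs(); p=o['tool_pos'];  e=o['orientation']; y=e[2]
    print('t %.2f'%o['clock'],'at',np.round(p,4),'rpy',np.round(e,1),'op %.4f'%o['opening'],'gf',np.round(o['gripper_force'],1),'F',np.round(o['force'],1))
    for t in targets:
        ty=y if t[3] is None else t[3]
        R=Rn.from_euler('xyz',[180,0,y],degrees=True).as_matrix()
        print(t,'->',np.round(R.T@(np.array(t[:3])-p)/.8,4),'turn',round(-((ty-y+180)%360-180)/90,4))
        p=np.array(t[:3]);y=ty
E
python3 - <<'E'
from h import *
go((.43,-.335,.31,-171))
E
```

```text
t 1.90 at [ 0.2212 -0.6377  0.2922] rpy [-180.     0.  -160.9] op 0.0878 gf 0.0 F [-0.4 -0.1  0.6]
(0.43, -0.335, 0.31, -171) -> [-0.3706  0.272  -0.0223] turn 0.1125
```

>>> send_rows(
  deltas=[
    [[-0.04,0.0294,-0.004],0.02],
    [[-0.08,0.0588,-0.008],0.05],
    [[-0.12,0.088,-0.012],0.07],
    [[-0.16,0.1176,-0.016],0.09],
    [[-0.2,0.147,-0.02],0.1125],
  ],
  gripper=1,
)

```text
clock: 2.32
tool_pos: [0.3344, -0.4727, 0.3084]
orientation: [-180.0, 0.0, -171.1]
force: [1.5, -0.2, -1.4]
opening: 0.088
gripper_force: 0.0
```

```bash
python3 -c "
from h import *
go((.43,-.335,.31,-171))"
```

```text
t 2.32 at [ 0.3344 -0.4727  0.3084] rpy [-180.     0.  -171.1] op 0.0880 gf 0.0 F [ 1.5 -0.2 -1.4]
(0.43, -0.335, 0.31, -171) -> [-0.1447  0.1516 -0.002 ] turn -0.0013
```

Tracking is tight. On to a viewing position over the pot.

>>> send_rows(
  deltas=[
    [[-0.036,0.038,0],0],
    [[-0.072,0.076,0],0],
    [[-0.108,0.113,0],0],
    [[-0.144,0.151,0],0],
    [[-0.144,0.151,0],0],
  ],
)

```text
clock: 2.73
tool_pos: [0.4319, -0.3323, 0.3086]
orientation: [-180.0, 0.1, -170.7]
force: [-0.8, -0.3, 0.1]
opening: 0.0878
gripper_force: 0.0
```

```bash
python3 - <<'E'
from h import *
w=ctrl.snapshot('wrist'); s=ctrl.snapshot('side'); save(w,'w1.png'); save(s,'s1.png')
import pickle; pickle.dump((w,s),open('v1.pkl','wb'))
a=cv2.resize(cv2.imread('pics/w1.png'),(640,480))
b=cv2.imread('pics/s1.png')[140:260,170:330]; b=cv2.resize(b,(640,480),interpolation=2)
cv2.imwrite('pics/v1.png',cv2.resize(np.hstack([a,b[:,60:]]),None,fx=.65,fy=.65))
cv2.imwrite('pics/v1w.png',cv2.resize(cv2.imread('pics/w1.png'),(800,600),interpolation=2))
for n in ['brush','brush_pot','open_tin','lidded_tin_1']:
    for f,cm in ((1,w),(0,s)):
        if n=='lidded_tin_1' and not f: continue
        print(n,'wrist' if f else 'side',[(round(b['conf'],2),[round(b['xy'][0]*512,1),round(b['xy'][1]*384,1)]) for b in ctrl.boxes_of(cm,n)[:4]])
print(proj(w,[bw((-.042,-.0895,.05)),(.457,-.325,.056),(.46,-.33,.169)],True))
E
```

```text
brush wrist [(0.78, [256.4, 205.8])]
brush side [(0.37, [308.5, 172.2])]
brush_pot wrist [(0.74, [268.2, 188.5]), (0.7, [180.5, 169.2])]
brush_pot side [(0.57, [323.4, 169.5])]
open_tin wrist [(0.61, [394.8, 144.6]), (0.16, [342.4, 284.2])]
open_tin side [(0.6, [255.6, 200.5]), (0.58, [291.7, 239.0])]
lidded_tin_1 wrist []
[[369.46800808 265.34829668]
 [257.05505849 194.3887661 ]
 [251.92535155 231.73401199]]
```

View pics/v1w.png

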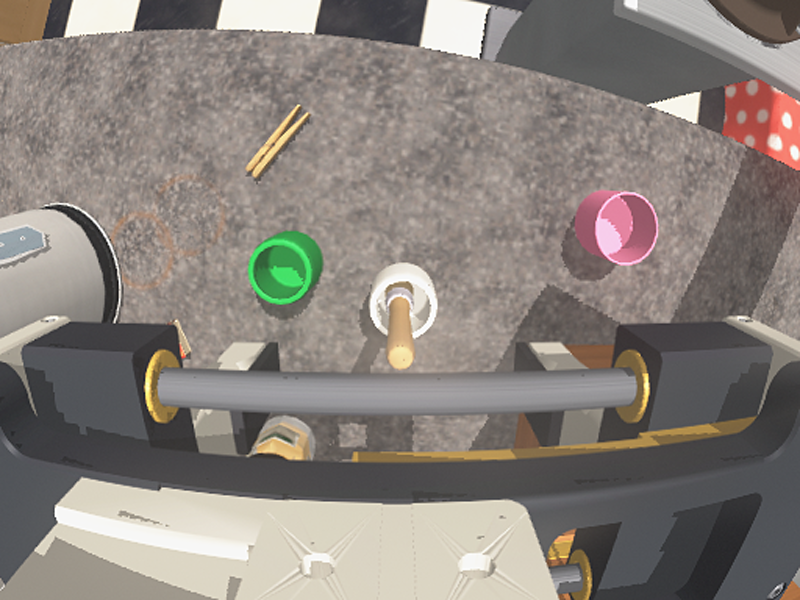

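```bash
python3 - <<'E'
from h import *
import pickle; w,s=pickle.load(open('v1.pkl','rb'))
q=lambda x,y:(x/1.5625,y/1.5625)
print('pot mouth',at_z(w,q(403.5,300.5),.056,True)); print('brush top',at_z(w,q(400.5,357.5),.168,True)); print('handle base',at_z(w,q(399,293),.06,True))
print('pink',at_z(w,q(626,228),.048,True),'green',at_z(w,q(281,272),.056,True))
for n in ['brush']:
    m=ctrl.cut_out(w,n)[0]; ys,xs=np.nonzero(m['pixels']); print(m['conf'],xs.min(),xs.max(),ys.min(),ys.max())
go()
E
```

```text
pot mouth [ 0.45424162 -0.32401922  0.056     ]
brush top [ 0.45717818 -0.32672606  0.168     ]
handle base [ 0.44800332 -0.32855816  0.06      ]
pink [ 0.36570264 -0.15189701  0.048     ] green [ 0.44705931 -0.4208628   0.056     ]
0.7 247 265 180 236
t 3.23 at [ 0.428  -0.3377  0.3081] rpy [ 180.    -0.  -171.1] op 0.0877 gf 0.0 F [ 0.1  0.  -0.4]
```

```bash
python3 -c "
from h import *
go((.454,-.3268,.26,-171),(.454,-.3268,.178,-171))"
```

```text
t 3.23 at [ 0.428  -0.3377  0.3081] rpy [ 180.    -0.  -171.1] op 0.0877 gf 0.0 F [ 0.1  0.  -0.4]
(0.454, -0.3268, 0.26, -171) -> [-0.0342  0.0084  0.0601] turn -0.0011
(0.454, -0.3268, 0.178, -171) -> [ 0.     -0.      0.1025] turn 0.0
```

>>> send_rows(
  deltas=[
    [[-0.0171,0.0042,0.01],0],
    [[-0.0342,0.0084,0.03],0],
    [[-0.0342,0.0084,0.06],0],
    [[-0.0342,0.0084,0.06],0],
    [[-0.0342,0.0084,0.06],0],
  ],
)

```text
clock: 3.65
tool_pos: [0.4541, -0.3259, 0.2591]
orientation: [179.9, -0.2, -171.0]
force: [0.1, 0.1, 0.9]
opening: 0.0876
gripper_force: 0.0
```

>>> send_rows(
  deltas=[
    [[0,0,0.03],0],
    [[0,0,0.06],0],
    [[0,0,0.09],0],
    [[0,0,0.1025],0],
    [[0,0,0.1025],0],
  ],
)

```text
clock: 4.07
tool_pos: [0.4538, -0.3259, 0.177]
orientation: [179.9, -0.2, -171.0]
force: [-0.3, 0.2, 0.7]
opening: 0.0878
gripper_force: 0.0
```

```bash
python3 - <<'E'
from h import *
w=ctrl.snapshot('wrist'); save(w,'w2.png')
cv2.imwrite('pics/v2.png',cv2.resize(cv2.imread('pics/w2.png')[120:320,100:400],(600,400),interpolation=2))
go((.454,-.3268,.178,-171))
print(proj(w,[(.454,-.3268,.131),(.457,-.3267,.168)],True))
E
```

```text
t 4.12 at [ 0.4547 -0.3263  0.1786] rpy [-1.80e+02 -1.00e-01 -1.71e+02] op 0.0873 gf 0.0 F [0.5 1.1 0.8]
(0.454, -0.3268, 0.178, -171) -> [ 0.0009 -0.0005  0.0007] turn 0.0
[[253.07354959 250.35778484]
 [252.04604848 295.76897135]]
```

View pics/v2.png

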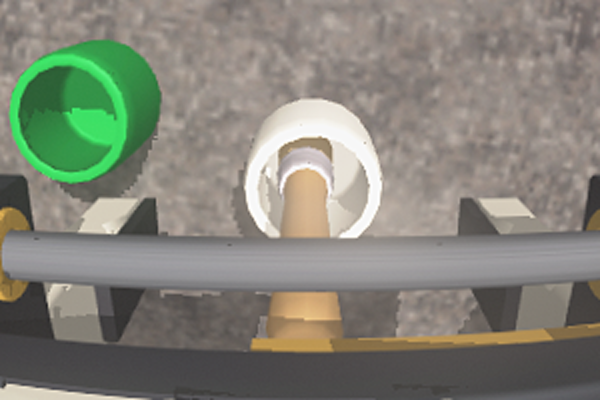

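>>> send_rows(
  deltas=[
    [[0,0,0],0],
    [[0,0,0],0],
    [[0,0,0],0],
    [[0,0,0],0],
    [[0,0,0],0],
  ],
  gripper=0,
)

```text
clock: 4.53
tool_pos: [0.4549, -0.326, 0.1789]
orientation: [-180.0, 0.1, -171.0]
force: [-1.0, -0.5, 0.1]
opening: 0.0598
gripper_force: 0.0
```

>>> send_rows(
  deltas=[
    [[0,0,0],0],
    [[0,0,0],0],
    [[0,0,-0.01],0],
    [[0,0,-0.025],0],
    [[0,0,-0.05],0],
  ],
)

```text
clock: 4.95
tool_pos: [0.4537, -0.3256, 0.2174]
orientation: [179.9, -0.2, -171.0]
force: [0.1, -0.2, -0.7]
opening: 0.0263
gripper_force: 0.0
```

>>> send_rows(
  deltas=[
    [[0,0,-0.03],0],
    [[0,0,-0.06],0],
    [[0,0,-0.09],0],
    [[0,0,-0.1],0],
    [[0,0,-0.1],0],
  ],
)

```text
clock: 5.37
tool_pos: [0.4555, -0.3264, 0.3014]
orientation: [-179.8, 0.2, -171.0]
force: [0.7, 0.5, -0.2]
opening: 0.0006
gripper_force: 0.0
```

```bash
python3 - <<'E'
from h import *
w=ctrl.snapshot('wrist'); s=ctrl.snapshot('side');c=ctrl.snapshot('scene'); save(w,'w3.png'); save(s,'s3.png'); save(c,'c3.png')
import pickle; pickle.dump((w,s,c),open('v3.pkl','wb'))
g=lambda n,y,x:cv2.resize(cv2.imread('pics/'+n)[y:y+150,x:x+200],(400,300),interpolation=2)
cv2.imwrite('pics/v3.png',np.vstack([np.hstack([g('s3.png',120,160),g('w3.png',110,150)]),np.hstack([g('c3.png',110,160),g('w3.png',110,300)])]))
go((.454,-.3268,.298,-171),(.54,-.151,.298,-171))
E
```

```text
t 5.52 at [ 0.4541 -0.3257  0.2973] rpy [ 1.799e+02 -1.000e-01 -1.710e+02] op 0.0002 gf 0.0 F [-0.6 -0.2  0. ]
(0.454, -0.3268, 0.298, -171) -> [ 0.0004 -0.0014 -0.0008] turn -0.0001
(0.54, -0.151, 0.298, -171) -> [-0.1406  0.2002  0.    ] turn 0.0
```

View pics/v3.png

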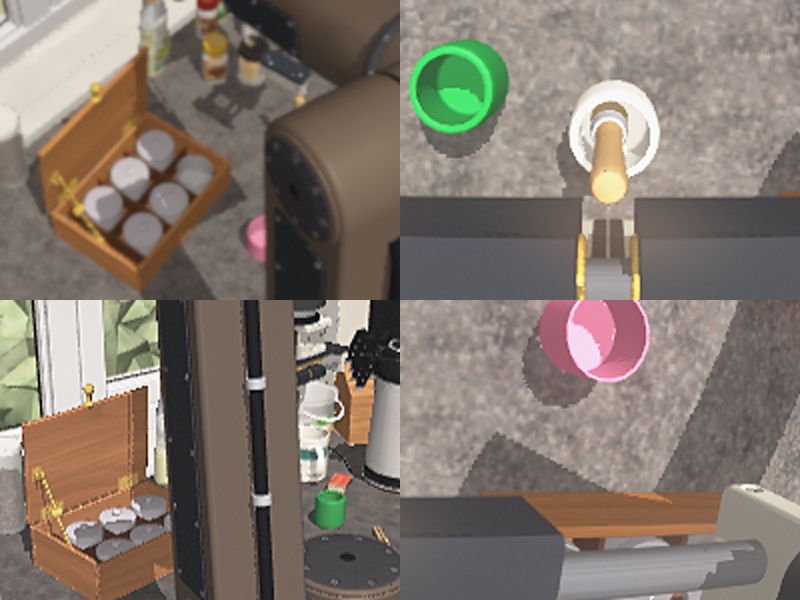

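```bash
python3 - <<'E'
from h import *
import pickle; w,s,c=pickle.load(open('v3.pkl','rb'))
print('pot mouth',at_z(w,(257.5,175),.056,True)); print('brush top',at_z(w,(254,203.5),.168,True)); print('handle base',at_z(w,(254.5,168),.06,True))
go((.454,-.3265,.178,-171))
E
```

```text
pot mouth [ 0.45639609 -0.32329794  0.056     ]
brush top [ 0.45738233 -0.32695861  0.168     ]
handle base [ 0.44812214 -0.32812135  0.06      ]
t 5.52 at [ 0.4541 -0.3257  0.2973] rpy [ 1.799e+02 -1.000e-01 -1.710e+02] op 0.0002 gf 0.0 F [-0.6 -0.2  0. ]
(0.454, -0.3265, 0.178, -171) -> [ 0.0003 -0.001   0.1492] turn -0.0001
```

>>> send_rows(
  deltas=[
    [[0,0,0],0],
    [[0,0,0],0],
    [[0,0,0],0],
    [[0,0,0],0],
    [[0,0,0],0],
  ],
  gripper=0.6,
)

```text
clock: 5.93
tool_pos: [0.4546, -0.3259, 0.2978]
orientation: [180.0, -0.0, -171.0]
force: [-0.6, 0.6, 0.2]
opening: 0.0281
gripper_force: 0.0
```

>>> send_rows(
  deltas=[
    [[0,-0.001,0.01],0],
    [[0,-0.001,0.045],0],
    [[0,-0.001,0.085],0],
    [[0,-0.001,0.125],0],
    [[0,-0.001,0.149],0],
  ],
)

```text
clock: 6.35
tool_pos: [0.4532, -0.3261, 0.1753]
orientation: [179.9, -0.2, -171.0]
force: [-0.6, 0.6, 0.2]
opening: 0.052
gripper_force: 0.0
```

>>> send_rows(
  deltas=[
    [[0,0,0],0],
    [[0,0,0],0],
    [[0,0,0],0],
    [[0,0,0],0],
    [[0,0,0],0],
  ],
  gripper=0,
)

```text
clock: 6.77
tool_pos: [0.4555, -0.327, 0.1805]
orientation: [-179.9, 0.1, -171.0]
force: [0.6, 0.0, 0.3]
opening: 0.0246
gripper_force: 0.0
```

>>> send_rows(
  deltas=[
    [[0,0,0],0],
    [[0,0,0],0],
    [[0,0,0],0],
    [[0,0,0],0],
    [[0,0,0],0],
  ],
)

```text
clock: 7.18
tool_pos: [0.4554, -0.327, 0.1801]
orientation: [-179.9, 0.1, -171.0]
force: [0.0, 1.9, 5.9]
opening: 0.0162
gripper_force: 30.0
```

>>> send_rows(
  deltas=[
    [[0,0,-0.01],0],
    [[0,0,-0.03],0],
    [[0,0,-0.055],0],
    [[0,0,-0.08],0],
    [[0,0,-0.105],0],
  ],
)

```text
clock: 7.6
tool_pos: [0.4544, -0.3266, 0.2641]
orientation: [180.0, -0.0, -171.0]
force: [-0.2, 0.7, -0.3]
opening: 0.0157
gripper_force: 30.0
```

>>> send_rows(
  deltas=[
    [[0,0,-0.025],0],
    [[0,0,-0.045],0],
    [[0,0,-0.045],0],
    [[0,0,-0.045],0],
    [[0,0,-0.045],0],
  ],
)

```text
clock: 8.02
tool_pos: [0.4543, -0.3265, 0.2985]
orientation: [180.0, -0.0, -171.0]
force: [-0.4, -0.3, -0.6]
opening: 0.0159
gripper_force: 30.0
```

```bash
python3 - <<'E'
from h import *
w=ctrl.snapshot('wrist'); save(w,'w4.png')
import pickle; pickle.dump(w,open('v4.pkl','wb'))
cv2.imwrite('pics/v4.png',cv2.resize(cv2.imread('pics/w4.png')[60:310,120:440],(768,600),interpolation=2))
go((.54,-.151,.3,-171))
p=ctrl.get_obs()['tool_pos']; print(proj(w,[p-[0,0,.172],p-[.008,.002,.172],p-[0,0,.05]],True))
E
```

```text
t 8.07 at [ 0.4542 -0.3265  0.2981] rpy [ 1.799e+02 -1.000e-01 -1.710e+02] op 0.0161 gf 30.0 F [ 0.2 -0.6 -1.4]
(0.54, -0.151, 0.3, -171) -> [-0.1402  0.1999 -0.0024] turn -0.0001
[[254.36640231 190.07239576]
 [253.57088603 181.31737868]
 [254.87527689 246.40027682]]
```

View pics/v4.png

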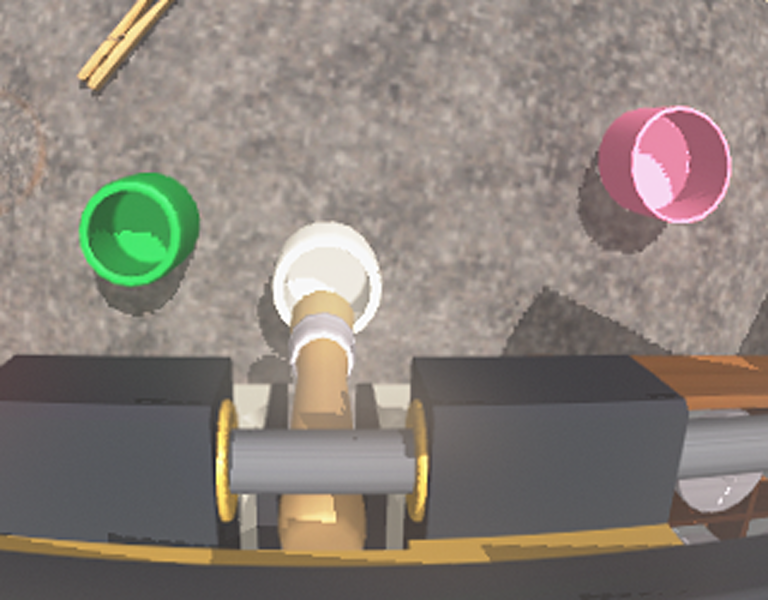

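>>> send_rows(
  deltas=[
    [[-0.015,0.022,0],0],
    [[-0.045,0.066,0],0],
    [[-0.075,0.11,0],0],
    [[-0.105,0.152,0],0],
    [[-0.125,0.185,0],0],
  ],
)

```text
clock: 8.48
tool_pos: [0.531, -0.1627, 0.2979]
orientation: [180.0, -0.1, -171.0]
force: [0.6, 0.5, -1.9]
opening: 0.0162
gripper_force: 30.0
```

>>> send_rows(
  deltas=[
    [[-0.01,0.012,0],0],
    [[-0.012,0.015,0],0],
    [[-0.012,0.015,0],0],
    [[-0.012,0.015,0],0],
    [[-0.012,0.015,0],0],
  ],
)

```text
clock: 8.9
tool_pos: [0.5374, -0.1525, 0.2986]
orientation: [180.0, -0.0, -171.1]
force: [0.1, 0.3, -0.2]
opening: 0.016
gripper_force: 30.0
```

```bash
python3 - <<'E'
from h import *
w=ctrl.snapshot('wrist'); save(w,'w5.png')
import pickle; pickle.dump(w,open('v5.pkl','wb'))
cv2.imwrite('pics/v5.png',cv2.resize(cv2.imread('pics/w5.png')[60:310,120:440],(768,600),interpolation=2))
p=ctrl.get_obs()['tool_pos']; 
q=lambda uv:(np.array(uv)-[120,60])*2.4
print(q(proj(w,[p-[.004,0,.174],bw((-.042,-.0895,.056)),bw((-.0925,-.1315,.075)),bw((-.0925,.1315,.075))],True)))
for b in ctrl.boxes_of(w,'open_tin')[:3]: print(b['conf'],q([b['xy'][0]*512,b['xy'][1]*384]))
go()
E
```

```text
[[324.09147652 301.52732861]
 [325.9934037  273.33255847]
 [231.10979046 170.03367634]
 [762.90146743 187.18799001]]
0.94 [383.29344 -57.55392]
0.93 [328.61184 258.00192]
t 9.00 at [ 0.5375 -0.1526  0.2989] rpy [-180.    -0.  -171.1] op 0.0160 gf 30.0 F [ 0.2 -0.3 -1.1]
```

View pics/v5.png

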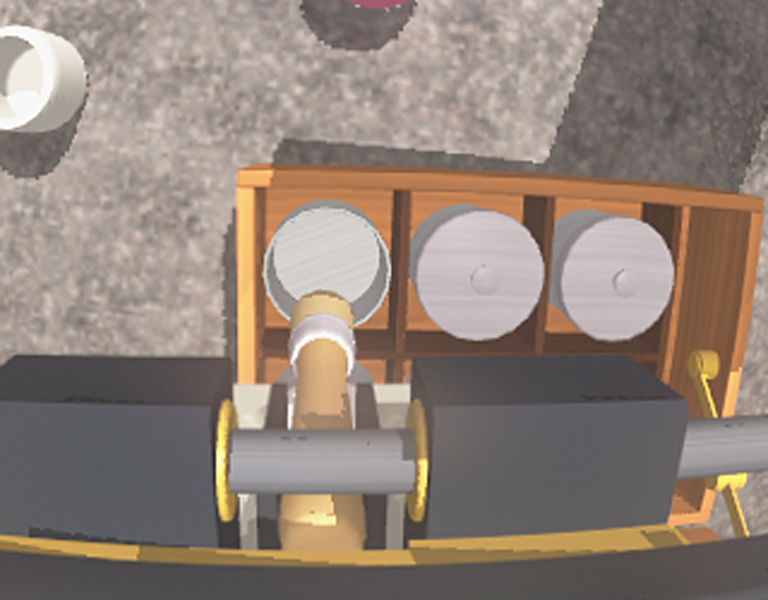

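```bash
python3 - <<'E'
from h import *
import pickle
from scipy.optimize import least_squares
w=pickle.load(open('v5.pkl','rb')); s,c=pickle.load(open('v3.pkl','rb'))[1:]
S=lambda x,y:(140+x/2.6,110+y/2.6); C=lambda x,y:(100+x/2.5,100+y/2.5); Q=lambda x,y:(120+x/2.4,60+y/2.4)
X,Y=.0925,.1315; t=np.sin(.07)
pw=[((-X,-Y,.075),(238,169)),((-X,Y,.075),(762,199)),((-.042,-.0895,.056),(327.5,265)),((-.042,-.0165,.07),(486,279)),((-.042,.0565,.07),(625,283)),((.0025,.1105,.055),(704,358)),((.0435,.1105,.109),(731,481))]
pts=[(P,Q(*u),w,True) for P,u in pw]
pts+=[((X-t*.212+.005,0,.2865),S(177,147),s,False),((X-t*.212+.005,0,.2865),C(262,142),c,False)]
def res(p): return np.concatenate([proj(cm,bw(P,p),f)[0]-np.array(uv) for P,uv,cm,f in pts])
r=least_squares(res,BOX,loss='soft_l1'); print(r.x.round(4),np.degrees(r.x[2]));print(np.round(res(r.x).reshape(-1,2),1).tolist())
B=r.x
for P,u in pw: 
    print(P,(at_z(w,Q(*u),P[2],True)-bw(P,B))[:2].round(4))
print('tin',at_z(w,Q(327.5,265),.056,True),bw((-.042,-.0895,0),B))
for n,P in [('knee',(.0435,.1105,.109)),('lidknob',(X-t*.212+.005,0,.2865)),('shut',(-.1195,0,.08)),('foot',(.0025,.1105,.055))]: print(n,bw(P,B))
E
```

```text
[ 0.563  -0.0552  0.1404] 8.041783339812536
[[-0.6, -1.4], [1.8, -2.6], [0.7, 2.4], [-0.0, 0.2], [1.1, 0.2], [-4.3, 1.1], [-1.4, -4.1], [-0.8, -2.1], [-0.7, -2.5]]
(-0.0925, -0.1315, 0.075) [0.0014 0.0009]
(-0.0925, 0.1315, 0.075) [ 0.0037 -0.0019]
(-0.042, -0.0895, 0.056) [-0.0026 -0.0013]
(-0.042, -0.0165, 0.07) [-0.0003 -0.    ]
(-0.042, 0.0565, 0.07) [ 0.     -0.0015]
(0.0025, 0.1105, 0.055) [-0.0023  0.0063]
(0.0435, 0.1105, 0.109) [0.0052 0.0044]
tin [ 0.53129064 -0.15101512  0.056     ] [ 0.53393496 -0.14973037  0.        ]
knee [0.59061514 0.06026394 0.109     ]
lidknob [ 0.64486047 -0.04366945  0.2865    ]
shut [ 0.44467645 -0.07195236  0.08      ]
foot [0.55001832 0.05452823 0.055     ]
```

```bash
sed -i 's/^BOX=.*/BOX=np.array([0.5630,-0.0552,0.1404])/' h.py; python3 -c "
from h import *
go((.5355,-.1508,.26,-171),(.5355,-.1508,.2,-171),(.5355,-.1508,.185,-171))"
```

```text
t 9.00 at [ 0.5375 -0.1526  0.2989] rpy [-180.    -0.  -171.1] op 0.0160 gf 30.0 F [ 0.2 -0.3 -1.1]
(0.5355, -0.1508, 0.26, -171) -> [0.0021 0.0026 0.0486] turn -0.0009
(0.5355, -0.1508, 0.2, -171) -> [ 0.    -0.     0.075] turn 0.0
(0.5355, -0.1508, 0.185, -171) -> [ 0.     -0.      0.0188] turn 0.0
```

>>> send_rows(
  deltas=[
    [[0.002,0.0026,0.02],0],
    [[0.002,0.0026,0.05],0],
    [[0.002,0.0026,0.08],0],
    [[0.002,0.0026,0.11],0],
    [[0.002,0.0026,0.1235],0],
  ],
)

```text
clock: 9.42
tool_pos: [0.5343, -0.1505, 0.1974]
orientation: [179.9, -0.2, -171.1]
force: [-1.0, 0.6, -0.7]
opening: 0.0163
gripper_force: 30.0
```

>>> send_rows(
  deltas=[
    [[0,0,0.007],0],
    [[0,0,0.013],0],
    [[0,0,0.016],0],
    [[0,0,0.0175],0],
    [[0,0,0.0185],0],
  ],
)

```text
clock: 9.83
tool_pos: [0.5366, -0.1498, 0.1862]
orientation: [-180.0, 0.1, -171.0]
force: [0.5, 0.2, 0.4]
opening: 0.0157
gripper_force: 30.0
```

```bash
python3 -c "
from h import *
go((.5355,-.1508,.185,-171))"
```

```text
t 9.83 at [ 0.5366 -0.1498  0.1862] rpy [-1.80e+02  1.00e-01 -1.71e+02] op 0.0157 gf 30.0 F [0.5 0.2 0.4]
(0.5355, -0.1508, 0.185, -171) -> [ 0.0015 -0.001   0.0015] turn 0.0
```

No contact yet; lower in small steps until force shows.

>>> send_rows(
  deltas=[
    [[0,0,0.001],0],
    [[0,0,0.002],0],
    [[0,0,0.0025],0],
    [[0,0,0.0025],0],
    [[0,0,0.0025],0],
  ],
)

```text
clock: 10.25
tool_pos: [0.537, -0.1498, 0.1851]
orientation: [-179.9, 0.2, -171.0]
force: [-0.9, 1.0, 7.9]
opening: 0.016
gripper_force: 30.0
```

>>> send_rows(
  deltas=[
    [[0,0,0.0005],0],
    [[0,0,0.001],0],
    [[0,0,0.0015],0],
    [[0,0,0.0015],0],
    [[0,0,0.0015],0],
  ],
)

```text
clock: 10.67
tool_pos: [0.5377, -0.15, 0.185]
orientation: [-179.9, 0.3, -170.9]
force: [-1.5, 0.9, 13.7]
opening: 0.0156
gripper_force: 30.0
```

>>> send_rows(
  deltas=[
    [[0,0,-0.02],0],
    [[0,0,-0.05],0],
    [[0,0,-0.085],0],
    [[0,0,-0.12],0],
    [[0,0,-0.145],0],
  ],
)

```text
clock: 11.08
tool_pos: [0.5366, -0.1499, 0.3013]
orientation: [-180.0, 0.2, -171.0]
force: [0.6, 0.5, -0.3]
opening: 0.0162
gripper_force: 30.0
```

>>> send_rows(
  deltas=[
    [[0.015,-0.022,0],0],
    [[0.045,-0.066,0],0],
    [[0.075,-0.11,0],0],
    [[0.105,-0.152,0],0],
    [[0.12,-0.18,0],0],
  ],
)

```text
clock: 11.5
tool_pos: [0.4619, -0.309, 0.2989]
orientation: [-180.0, 0.0, -171.0]
force: [0.4, 0.8, -0.5]
opening: 0.0162
gripper_force: 30.0
```

```bash
python3 -c "
from h import *
go((.456,-.326,.3,-171))"
```

```text
t 11.50 at [ 0.4619 -0.309   0.2989] rpy [-180.    0. -171.] op 0.0162 gf 30.0 F [ 0.4  0.8 -0.5]
(0.456, -0.326, 0.3, -171) -> [ 0.0106 -0.0198 -0.0014] turn -0.0002
```

>>> send_rows(
  deltas=[
    [[0.007,-0.013,0],0],
    [[0.0106,-0.0198,0],0],
    [[0.0106,-0.0198,0],0],
    [[0.0106,-0.0198,0],0],
    [[0.0106,-0.0198,0],0],
  ],
)

```text
clock: 11.92
tool_pos: [0.4585, -0.323, 0.2982]
orientation: [180.0, 0.0, -170.9]
force: [0.4, 1.0, -0.5]
opening: 0.0158
gripper_force: 30.0
```

```bash
python3 - <<'E'
from h import *
w=ctrl.snapshot('wrist'); save(w,'w6.png')
import pickle; pickle.dump(w,open('v6.pkl','wb'))
cv2.imwrite('pics/v6.png',cv2.resize(cv2.imread('pics/w6.png')[130:280,180:340],(640,600),interpolation=2))
p=ctrl.get_obs()['tool_pos']; 
q=lambda uv:(np.array(uv)-[180,130])*4
print(q(proj(w,[p-[0,0,.174],p-[.01,0,.174],[.455,-.324,.056],[.455,-.324+.021,.056],[.455+.021,-.324,.056],[.455-.021,-.324,.056]],True)))
go()
E
```

```text
[[298.29799972 238.72365965]
 [305.20315723 196.7997365 ]
 [296.00654582 168.80443508]
 [368.35827251 180.22131714]
 [284.59587083 239.22648627]
 [307.7024054   96.78984858]]
t 11.97 at [ 0.4585 -0.3229  0.2982] rpy [ 180.     0.  -170.9] op 0.0159 gf 30.0 F [-1.4 -0.1 -0.6]
```

View pics/v6.png

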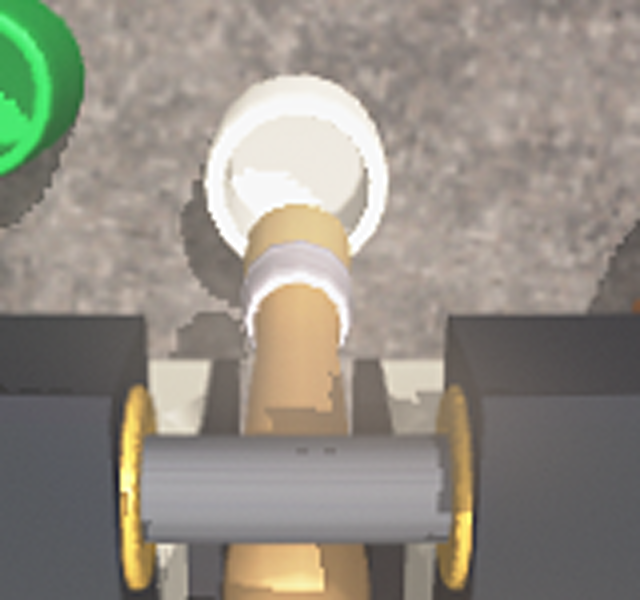

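```bash
python3 -c "
from h import *
go((.4557,-.3247,.24,-171),(.4557,-.3247,.2,-171),(.4557,-.3247,.182,-171))"
```

```text
t 11.97 at [ 0.4585 -0.3229  0.2982] rpy [ 180.     0.  -170.9] op 0.0159 gf 30.0 F [-1.4 -0.1 -0.6]
(0.4557, -0.3247, 0.24, -171) -> [ 0.0038 -0.0016  0.0728] turn 0.0009
(0.4557, -0.3247, 0.2, -171) -> [ 0.   -0.    0.05] turn 0.0
(0.4557, -0.3247, 0.182, -171) -> [ 0.     -0.      0.0225] turn 0.0
```

>>> send_rows(
  deltas=[
    [[0.0038,-0.0016,0.02],0],
    [[0.0038,-0.0016,0.045],0],
    [[0.0038,-0.0016,0.0728],0],
    [[0.0038,-0.0016,0.0728],0],
    [[0.0038,-0.0016,0.0728],0],
  ],
)

```text
clock: 12.38
tool_pos: [0.4551, -0.3249, 0.2395]
orientation: [180.0, -0.1, -170.9]
force: [1.3, 0.1, 0.5]
opening: 0.0158
gripper_force: 30.0
```

>>> send_rows(
  deltas=[
    [[0,0,0.01],0],
    [[0,0,0.02],0],
    [[0,0,0.03],0],
    [[0,0,0.04],0],
    [[0,0,0.05],0],
  ],
)

```text
clock: 12.8
tool_pos: [0.455, -0.3257, 0.1993]
orientation: [-180.0, 0.0, -171.0]
force: [0.3, 0.4, -0.8]
opening: 0.0162
gripper_force: 30.0
```

>>> send_rows(
  deltas=[
    [[0,0,0.008],0],
    [[0,0,0.014],0],
    [[0,0,0.018],0],
    [[0,0,0.021],0],
    [[0,0,0.022],0],
  ],
)

```text
clock: 13.22
tool_pos: [0.455, -0.3257, 0.182]
orientation: [180.0, -0.0, -171.0]
force: [-1.0, -0.4, -1.4]
opening: 0.0158
gripper_force: 30.0
```

>>> send_rows(
  deltas=[
    [[0,0,0.001],0],
    [[0,0,0.0015],0],
    [[0,0,0.002],0],
    [[0,0,0.002],0],
    [[0,0,0.002],0],
  ],
)

```text
clock: 13.63
tool_pos: [0.4551, -0.3257, 0.1809]
orientation: [-180.0, 0.0, -171.0]
force: [0.2, 0.3, 0.1]
opening: 0.0159
gripper_force: 30.0
```

>>> send_rows(
  deltas=[
    [[0,0,0],0],
    [[0,0,0],0],
    [[0,0,0],0],
    [[0,0,0],0],
    [[0,0,0],0],
  ],
  gripper=0.7,
)

```text
clock: 14.05
tool_pos: [0.4551, -0.3257, 0.1808]
orientation: [-180.0, 0.0, -171.0]
force: [0.4, -0.5, -0.4]
opening: 0.0439
gripper_force: 0.0
```

>>> send_rows(
  deltas=[
    [[0,0,0],0],
    [[0,0,-0.01],0],
    [[0,0,-0.03],0],
    [[0,0,-0.06],0],
    [[0,0,-0.09],0],
  ],
)

```text
clock: 14.47
tool_pos: [0.4547, -0.3256, 0.2537]
orientation: [180.0, -0.1, -171.0]
force: [0.2, -0.7, 0.3]
opening: 0.0613
gripper_force: 0.0
```

```bash
python3 - <<'E'
from h import *
w=ctrl.snapshot('wrist'); save(w,'w7.png')
for n in ['brush','brush_pot']:
    for b in ctrl.cut_out(w,n)[:2]:
        ys,xs=np.nonzero(b['pixels']); print(n,round(b['conf'],2),xs.min(),xs.max(),ys.min(),ys.max())
print(proj(w,[(.457,-.325,.056),(.457,-.325,.169)],True))
# knee approach plan
k=bw((.0435,.1105,.109)); print(k)
yaw=np.degrees(BOX[2])-180; ex=np.array([np.cos(BOX[2]),np.sin(BOX[2]),0])
t=k-ex*.03; go((t[0],t[1],.40,yaw))
E
```

```text
brush 0.79 243 267 169 236
brush_pot 0.78 231 281 157 210
brush_pot 0.59 138 195 133 187
[[254.63714232 186.45814662]
 [255.12793687 227.31903257]]
[0.59060868 0.06030005 0.109     ]
t 14.62 at [ 0.456  -0.3261  0.2555] rpy [-179.9    0.2 -171. ] op 0.0616 gf 0.0 F [ 0.1  0.5 -0.3]
(np.float64(0.5609038808661458), np.float64(0.0561018700857119), 0.4, np.float64(-171.95567255636325)) -> [-0.2043  0.4514 -0.1807] turn 0.0108
```

```bash
python3 -c "
from h import *
go((.618,.055,.385,-172))"
```

```text
t 14.62 at [ 0.456  -0.3261  0.2555] rpy [-179.9    0.2 -171. ] op 0.0616 gf 0.0 F [ 0.1  0.5 -0.3]
(0.618, 0.055, 0.385, -172) -> [-0.2746  0.4388 -0.1619] turn 0.0113
```

>>> send_rows(
  deltas=[
    [[0,0.01,-0.04],0],
    [[-0.01,0.03,-0.08],0],
    [[-0.03,0.065,-0.11],0],
    [[-0.055,0.1,-0.135],0],
    [[-0.085,0.14,-0.15],0.0113],
  ],
  gripper=0.6,
)

```text
clock: 15.03
tool_pos: [0.5047, -0.2041, 0.3754]
orientation: [-179.9, 0.1, -172.1]
force: [1.7, -0.6, -0.5]
opening: 0.0526
gripper_force: 0.0
```

>>> send_rows(
  deltas=[
    [[-0.025,0.04,-0.005],0],
    [[-0.05,0.08,-0.012],0],
    [[-0.075,0.12,-0.012],0],
    [[-0.1,0.16,-0.012],0],
    [[-0.125,0.2,-0.012],0],
  ],
)

```text
clock: 15.45
tool_pos: [0.5816, -0.0303, 0.382]
orientation: [180.0, -0.0, -172.0]
force: [0.3, -0.2, -0.3]
opening: 0.0522
gripper_force: 0.0
```

>>> send_rows(
  deltas=[
    [[-0.025,0.04,0],0],
    [[-0.05,0.08,0],0],
    [[-0.0646,0.0988,0],0],
    [[-0.0646,0.0988,0],0],
    [[-0.0646,0.0988,0],0],
  ],
)

```text
clock: 15.87
tool_pos: [0.6218, 0.0542, 0.381]
orientation: [-180.0, -0.1, -171.9]
force: [-1.1, -1.0, -0.5]
opening: 0.0528
gripper_force: 0.0
```

```bash
python3 - <<'E'
from h import *
w=ctrl.snapshot('wrist'); save(w,'w8.png')
import pickle; pickle.dump(w,open('v8.pkl','wb'))
cv2.imwrite('pics/v8.png',cv2.resize(cv2.imread('pics/w8.png')[100:300,130:390],(780,600),interpolation=2))
go()
q=lambda uv:(np.array(uv)-[130,100])*3
print(q(proj(w,[bw((.0435,.1105,.109)),bw((.0025,.1105,.055)),bw((-.0925,.1315,.075)),bw((-.042,.0565,.07))],True)))
for b in ctrl.boxes_of(w,'knee_knob')[:3]: print(b['conf'],q([b['xy'][0]*512,b['xy'][1]*384]))
E
```

```text
t 15.92 at [0.6215 0.0533 0.3815] rpy [-1.80e+02 -1.00e-01 -1.72e+02] op 0.0524 gf 0.0 F [0.8 0.3 0.6]
[[ 398.68630526  141.24219701]
 [ 395.57844026   42.71481416]
 [ 444.17790916 -165.22817893]
 [ 275.6300162   -54.4444723 ]]
0.84 [395.0496 149.3952]
```

View pics/v8.png

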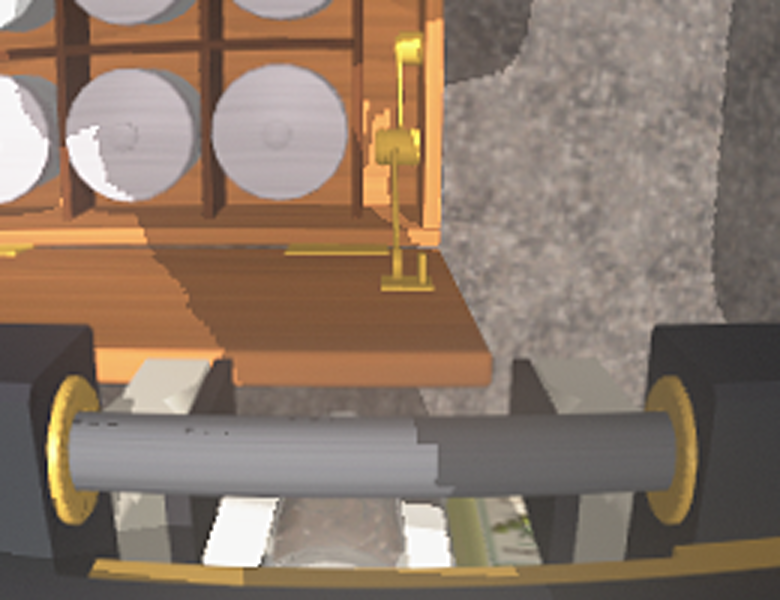

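```bash
python3 - <<'E'
from h import *
import pickle; w=pickle.load(open('v8.pkl','rb'))
Q=lambda x,y:(130+x/3,100+y/3)
ib=lambda P:Rn.from_euler('z',-BOX[2]).apply(np.array(P)-[BOX[0],BOX[1],0])
for n,u,z,e in [('knee',(397.5,146.5),.109,(.0435,.1105)),('lidtop inner corner',(488.5,350),.2595,(.0796,.1315)),('lidtop outer corner',(490.5,385),.2588,(.0896,.1315)),('back left rim',(440.5,245),.075,(.0925,.1315)),('tin4',(278,134),.070,(.042,.0565)),('tin5',(126,134),.07,(.042,-.0165))]:
    p=at_z(w,Q(*u),z,True); print(n,p.round(4),'box',ib(p).round(4),'exp',e)
E
```

```text
knee [0.5928 0.0601 0.109 ] box [0.0457 0.11   0.109 ] exp (0.0435, 0.1105)
lidtop inner corner [0.6255 0.0842 0.2595] box [0.0814 0.1293 0.2595] exp (0.0796, 0.1315)
lidtop outer corner [0.6352 0.0866 0.2588] box [0.0913 0.1303 0.2588] exp (0.0896, 0.1315)
back left rim [0.6381 0.0877 0.075 ] box [0.0944 0.131  0.075 ] exp (0.0925, 0.1315)
tin4 [0.5985 0.0073 0.07  ] box [0.0439 0.0569 0.07  ] exp (0.042, 0.0565)
tin5 [ 0.6071 -0.0635  0.07  ] box [ 0.0425 -0.0144  0.07  ] exp (0.042, -0.0165)
```

```bash
sed -i 's/^BOX=.*/BOX=np.array([0.5648,-0.0550,0.1404])/' h.py; python3 - <<'E'
from h import *
from scipy.optimize import brentq
F=np.array([.0025,.055]);K=np.array([.0435,.109]);H=np.array([.0925,.075]);l=.0676
a0=np.arctan2(*(K-F)[::-1]); L=K+l*np.array([np.cos(a0+.1),np.sin(a0+.1)])
rot=lambda v,a:np.array([np.cos(a)*v[0]-np.sin(a)*v[1],np.sin(a)*v[0]+np.cos(a)*v[1]])
for d in [0,.05,.1,.2,.3,.4,.5,.6]:
    k=F+l*np.array([np.cos(a0+d),np.sin(a0+d)])
    g=lambda t:np.linalg.norm(H+rot(L-H,t)-k)-l
    ts=np.linspace(0.02 if d>.12 else -.05,1.2,300); v=[g(t) for t in ts]; i=[j for j in range(299) if v[j]*v[j+1]<0]
    print(d,'dx,dz',(k-K).round(4),'lid',[round(brentq(g,ts[j],ts[j+1]),3) for j in i])
k=bw((.0435,.1105,.109)); ex=np.array([np.cos(BOX[2]),np.sin(BOX[2]),0]); yaw=np.degrees(BOX[2])-180
A=k-ex*.040; B=k-ex*.007; print(k)
go((*A[:2],.3815,yaw),(*A[:2],.165,yaw),(*B[:2],.162,yaw))
E
```

```text
0 dx,dz [-0.0001 -0.0002] lid [0.003]
0.05 dx,dz [-0.0029  0.0018] lid [0.001]
0.1 dx,dz [-0.0057  0.0037] lid [0.003]
0.2 dx,dz [-0.0116  0.0069] lid [0.021]
0.3 dx,dz [-0.0179  0.0095] lid [0.053]
0.4 dx,dz [-0.0243  0.0115] lid [0.095]
0.5 dx,dz [-0.0309  0.0128] lid [0.146]
0.6 dx,dz [-0.0377  0.0135] lid [0.202]
[0.59240868 0.06050005 0.109     ]
t 15.97 at [0.6214 0.0527 0.3819] rpy [-1.80e+02 -1.00e-01 -1.72e+02] op 0.0524 gf 0.0 F [-0.5 -0.2  0.6]
(np.float64(0.552802279868636), np.float64(0.054902478187024796), 0.3815, np.float64(-171.95567255636325)) -> [0.0845 0.0146 0.0005] turn -0.0008
(np.float64(0.552802279868636), np.float64(0.054902478187024796), 0.165, np.float64(-171.95567255636325)) -> [ 0.     -0.      0.2706] turn -0.0
(np.float64(0.5854775631604185), np.float64(0.05952047145269223), 0.162, np.float64(-171.95567255636325)) -> [-0.0412  0.      0.0038] turn -0.0
```

>>> send_rows(
  deltas=[
    [[0.04,0.007,0],0],
    [[0.0845,0.0146,0],0],
    [[0.0845,0.0146,0.03],0],
    [[0.0845,0.0146,0.07],0],
    [[0.0845,0.0146,0.11],0],
  ],
  gripper=0.55,
)

```text
clock: 16.38
tool_pos: [0.5525, 0.0543, 0.2953]
orientation: [179.9, 0.3, -172.1]
force: [1.2, 0.1, -0.6]
opening: 0.0483
gripper_force: 0.0
```

>>> send_rows(
  deltas=[
    [[0,0,0.04],0],
    [[0,0,0.08],0],
    [[0,0,0.12],0],
    [[0,0,0.15],0],
    [[0,0,0.1605],0],
  ],
)

```text
clock: 16.8
tool_pos: [0.5509, 0.0535, 0.1627]
orientation: [-180.0, -0.3, -172.1]
force: [-0.4, 0.5, -0.7]
opening: 0.0482
gripper_force: 0.0
```

```bash
python3 - <<'E'
from h import *
k=bw((.0435,.1105,.109)); ex=np.array([np.cos(BOX[2]),np.sin(BOX[2]),0]); yaw=np.degrees(BOX[2])-180
B=k-ex*.007
go((*B[:2],.162,yaw))
E
```

```text
t 16.80 at [0.5509 0.0535 0.1627] rpy [-180.    -0.3 -172.1] op 0.0482 gf 0.0 F [-0.4  0.5 -0.7]
(np.float64(0.5854775631604185), np.float64(0.05952047145269223), 0.162, np.float64(-171.95567255636325)) -> [-0.0438  0.0015  0.0009] turn -0.0021
```

>>> send_rows(
  deltas=[
    [[-0.01,0.001,0],0],
    [[-0.022,0.001,0],0],
    [[-0.034,0.001,0],0],
    [[-0.0415,0.001,0],0],
    [[-0.0415,0.001,0],0],
  ],
)

```text
clock: 17.22
tool_pos: [0.5882, 0.0613, 0.1672]
orientation: [180.0, 0.2, -172.0]
force: [-0.1, 0.3, 0.9]
opening: 0.0479
gripper_force: 0.0
```

>>> send_rows(
  deltas=[
    [[0,0,0],0],
    [[0,0,0],0],
    [[0,0,0],0],
    [[0,0,0],0],
    [[0,0,0],0],
  ],
)

```text
clock: 17.63
tool_pos: [0.5857, 0.0608, 0.1661]
orientation: [180.0, 0.0, -172.0]
force: [-0.4, -0.2, 0.6]
opening: 0.0482
gripper_force: 0.0
```

```bash
python3 - <<'E'
from h import *
k=bw((.0435,.1105,.109)); ex=np.array([np.cos(BOX[2]),np.sin(BOX[2]),0]); yaw=np.degrees(BOX[2])-180
B=k-ex*.007
w=ctrl.snapshot('wrist'); save(w,'w9.png')
cv2.imwrite('pics/v9.png',cv2.resize(cv2.imread('pics/w9.png')[180:380,130:390],(780,600),interpolation=2))
print((proj(w,[k],True)-[130,180])*3)
go((*B[:2],.162,yaw))
E
```

```text
[[367.65783011 216.62087337]]
t 17.68 at [0.5857 0.0608 0.166 ] rpy [ 180.    0. -172.] op 0.0481 gf 0.0 F [ 0.1 -0.3 -0.5]
(np.float64(0.5854775631604185), np.float64(0.05952047145269223), 0.162, np.float64(-171.95567255636325)) -> [ 0.0005 -0.0016  0.005 ] turn -0.0006
```

View pics/v9.png

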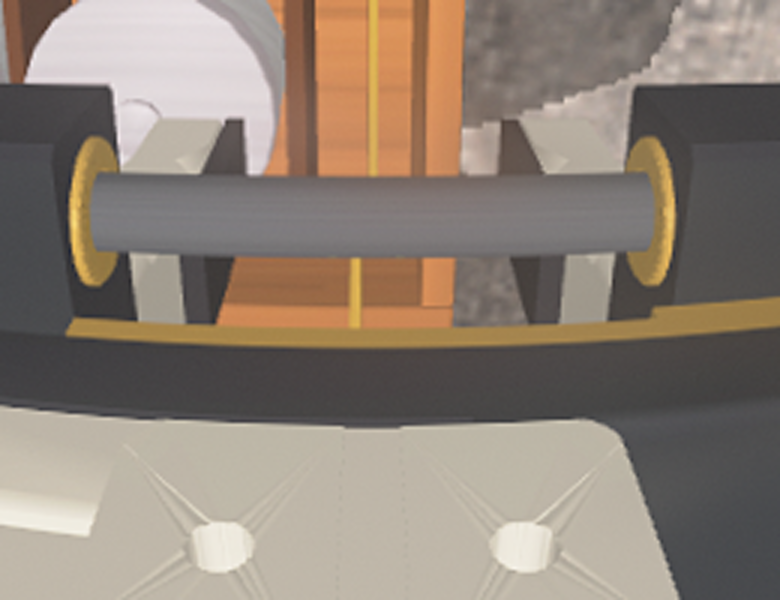

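>>> send_rows(
  deltas=[
    [[0,-0.001,0.003],0],
    [[0,-0.001,0.005],0],
    [[0,-0.001,0.005],0],
    [[0,-0.001,0.005],0],
    [[0,-0.001,0.005],0],
  ],
  gripper=0,
)

```text
clock: 18.1
tool_pos: [0.586, 0.06, 0.1618]
orientation: [-180.0, -0.0, -172.0]
force: [0.1, -0.4, 0.3]
opening: 0.0203
gripper_force: 0.0
```

>>> send_rows(
  deltas=[
    [[0,0,0],0],
    [[0,0,0],0],
    [[0,0,0],0],
    [[0,0,0],0],
    [[0,0,0],0],
  ],
)

```text
clock: 18.52
tool_pos: [0.586, 0.0597, 0.1619]
orientation: [-180.0, -0.0, -172.0]
force: [0.8, -4.4, -0.0]
opening: 0.0176
gripper_force: 30.0
```

>>> send_rows(
  deltas=[
    [[0.0018,-0.0012,0],0],
    [[0.0036,-0.0023,0],0],
    [[0.0071,-0.0046,0],0],
    [[0.0071,-0.0046,0],0],
    [[0.0071,-0.0046,0],0],
  ],
)

```text
clock: 18.93
tool_pos: [0.5833, 0.0586, 0.1634]
orientation: [179.8, 0.4, -171.9]
force: [4.0, 11.1, 1.9]
opening: 0.0172
gripper_force: 30.0
```

>>> send_rows(
  deltas=[
    [[0,0.0023,-0.0023],0],
    [[0,0.0046,-0.0046],0],
    [[0,0.0046,-0.0046],0],
    [[0.0035,0.0046,-0.0066],0],
    [[0.0074,0.0046,-0.0086],0],
  ],
)

```text
clock: 19.35
tool_pos: [0.5748, 0.0581, 0.1689]
orientation: [-180.0, 0.0, -172.0]
force: [4.6, -2.0, -0.1]
opening: 0.0172
gripper_force: 30.0
```

>>> send_rows(
  deltas=[
    [[0,0,0],0],
    [[0,0,0],0],
    [[0,0,0],0],
    [[0,0,0],0],
    [[0,0,0],0],
  ],
)

```text
clock: 19.77
tool_pos: [0.5747, 0.0582, 0.1689]
orientation: [-180.0, 0.0, -172.0]
force: [3.0, -5.0, 0.8]
opening: 0.0176
gripper_force: 30.0
```

>>> send_rows(
  deltas=[
    [[0.0039,0,-0.0017],0],
    [[0.0079,0,-0.0033],0],
    [[0.0119,0,-0.0046],0],
    [[0.0159,0,-0.0058],0],
    [[0.0184,0,-0.0064],0],
  ],
)

```text
clock: 20.18
tool_pos: [0.5601, 0.0561, 0.1743]
orientation: [-180.0, 0.0, -172.0]
force: [4.4, -4.4, 1.7]
opening: 0.0174
gripper_force: 30.0
```

>>> send_rows(
  deltas=[
    [[0,0,0],0],
    [[0,0,0],0],
    [[0,0,0],0],
    [[0,0,0],0],
    [[0,0,0],0],
  ],
)

```text
clock: 20.6
tool_pos: [0.5603, 0.0562, 0.1742]
orientation: [-180.0, 0.0, -172.0]
force: [2.9, -4.9, 3.6]
opening: 0.0176
gripper_force: 30.0
```

```bash
python3 - <<'E'
from h import *
s=ctrl.snapshot('side'); c=ctrl.snapshot('scene'); save(s,'s10.png')
import pickle; pickle.dump((s,c),open('v10.pkl','wb'))
for n in ['lid_knob','lid','knee_knob']:
  for cm in (s,c): print(n,[(round(b['conf'],2),np.round([b['xy'][0]*512,b['xy'][1]*384],1)) for b in ctrl.boxes_of(cm,n)[:2]])
go()
E
```

```text
lid_knob [(0.64, array([227.2, 166.5])), (0.47, array([229., 243.]))]
lid_knob [(0.68, array([215.5, 180.1]))]
lid [(0.6, array([225.4, 165.8]))]
lid [(0.68, array([219.6, 185.1]))]
knee_knob []
knee_knob []
t 21.00 at [0.5603 0.0562 0.1742] rpy [-180.    0. -172.] op 0.0176 gf 30.0 F [ 3.2 -4.5  3.6]
```

>>> send_rows(
  deltas=[
    [[0,0,0],0],
    [[0,0,0],0],
    [[0,0,0],0],
    [[0,0,0],0],
    [[0,0,0],0],
  ],
  gripper=0.5,
)

```text
clock: 21.42
tool_pos: [0.5597, 0.0566, 0.1736]
orientation: [180.0, -0.0, -172.0]
force: [0.0, 0.1, 0.3]
opening: 0.0424
gripper_force: 0.0
```

>>> send_rows(
  deltas=[
    [[0.008,0,0],0],
    [[0.02,0,0],0],
    [[0.035,0,-0.01],0],
    [[0.05,0,-0.03],0],
    [[0.06,0,-0.06],0],
  ],
)

```text
clock: 21.83
tool_pos: [0.5093, 0.0489, 0.2204]
orientation: [-180.0, -0.3, -172.0]
force: [-0.6, 0.5, 0.5]
opening: 0.0434
gripper_force: 0.0
```

>>> send_rows(
  deltas=[
    [[0.005,0,-0.04],0],
    [[0.005,0,-0.08],0],
    [[0.005,0,-0.12],0],
    [[0.005,0,-0.16],0],
    [[0.005,0,-0.19],0],
  ],
)

```text
clock: 22.25
tool_pos: [0.5076, 0.0489, 0.3769]
orientation: [180.0, 0.2, -172.0]
force: [0.9, 0.9, 0.3]
opening: 0.0439
gripper_force: 0.0
```

```bash
python3 - <<'E'
from h import *
import pickle
from scipy.optimize import minimize_scalar
s=ctrl.snapshot('side'); c=ctrl.snapshot('scene'); w=ctrl.snapshot('wrist')
save(s,'s11.png'); save(c,'c11.png'); save(w,'w11.png'); pickle.dump((s,c,w),open('v11.pkl','wb'))
def knob(t): 
    a=.07+t; return bw((.0925-.212*np.sin(a)+.005*np.cos(a),0,.075+.212*np.cos(a)+.005*np.sin(a)))
old=pickle.load(open('v3.pkl','rb'))
for nm,cm in (('s',s),('c',c),('s_old',old[1]),('c_old',old[2])):
    im=cv2.cvtColor(cm['color'],cv2.COLOR_RGB2HSV).astype(int); m=(im[...,0]>20)&(im[...,0]<32)&(im[...,1]>150)&(im[...,2]>110)
    n,lab,st,ce=cv2.connectedComponentsWithStats(m.astype(np.uint8))
    print(nm,[(ce[i].round(1).tolist(),int(st[i,4])) for i in range(1,n) if st[i,4]>6 and 150<ce[i][0]<260 and 120<ce[i][1]<260])
    print([proj(cm,knob(t))[0].round(1).tolist() for t in (0,.05,.1,.15,.2)])
go()
E
```

```text
s [([204.7, 226.3], 9)]
[[206.8, 164.1], [209.5, 165.9], [212.2, 167.8], [214.9, 169.8], [217.6, 171.8]]
c []
[[203.7, 154.1], [205.7, 155.0], [207.7, 156.1], [209.8, 157.4], [211.8, 158.8]]
s_old [([207.5, 166.5], 26), ([188.1, 209.6], 15), ([194.5, 213.8], 13), ([198.6, 224.2], 20), ([209.0, 237.8], 11)]
[[206.8, 164.1], [209.5, 165.9], [212.2, 167.8], [214.9, 169.8], [217.6, 171.8]]
c_old []
[[203.7, 154.1], [205.7, 155.0], [207.7, 156.1], [209.8, 157.4], [211.8, 158.8]]
t 22.40 at [0.5081 0.0492 0.3759] rpy [ 179.9    0.2 -172. ] op 0.0441 gf 0.0 F [-0.   0.6 -0.9]
```

```bash
python3 - <<'E'
from h import *
k=bw((.0606,0,.2846)); print(k); go((k[0]+.048,k[1]+.006,.43,-171.96))
E
```

```text
[ 0.6248037  -0.04651969  0.2846    ]
t 22.40 at [0.5081 0.0492 0.3759] rpy [ 179.9    0.2 -172. ] op 0.0441 gf 0.0 F [-0.   0.6 -0.9]
(np.float64(0.6728037020449099), np.float64(-0.04051968509395616), 0.43, -171.96) -> [-0.1883 -0.1397 -0.0677] turn -0.0005
```

>>> send_rows(
  deltas=[
    [[-0.02,-0.015,-0.03],0],
    [[-0.055,-0.041,-0.055],0],
    [[-0.09,-0.067,-0.068],0],
    [[-0.125,-0.093,-0.068],0],
    [[-0.16,-0.119,-0.068],0],
  ],
  gripper=0.6,
)

```text
clock: 22.82
tool_pos: [0.649, -0.028, 0.4279]
orientation: [180.0, -0.0, -172.0]
force: [-0.1, 1.4, -0.9]
opening: 0.0526
gripper_force: 0.0
```

>>> send_rows(
  deltas=[
    [[-0.018,-0.013,0],0],
    [[-0.028,-0.02,0],0],
    [[-0.028,-0.02,0],0],
    [[-0.028,-0.02,0],0],
    [[-0.028,-0.02,0],0],
  ],
)

```text
clock: 23.23
tool_pos: [0.6719, -0.0396, 0.4282]
orientation: [180.0, -0.0, -172.0]
force: [0.1, 0.1, -0.1]
opening: 0.0521
gripper_force: 0.0
```

```bash
python3 - <<'E'
from h import *
import pickle
s=ctrl.snapshot('side'); c=ctrl.snapshot('scene'); w=ctrl.snapshot('wrist'); pickle.dump((s,c,w),open('v12.pkl','wb'))
def knob(t,off=.005): 
    a=.07+t; return bw((.0925-.212*np.sin(a)+off*np.cos(a),0,.075+.212*np.cos(a)+off*np.sin(a)))
for nm,cm,f in (('w',w,True),('s',s,False),('c',c,False)):
    im=cv2.cvtColor(cm['color'],cv2.COLOR_RGB2HSV).astype(int); m=(im[...,0]>17)&(im[...,0]<33)&(im[...,1]>130)&(im[...,2]>90)
    n,lab,st,ce=cv2.connectedComponentsWithStats(m.astype(np.uint8))
    pr=np.array([proj(cm,knob(t),f)[0] for t in (0,.05,.1,.15,.2)]); print(nm,pr.round(1).tolist())
    print([(ce[i].round(1).tolist(),st[i,2:].tolist()) for i in range(1,n) if st[i,4]>8 and np.hypot(*(ce[i]-pr[2]))<80])
    print([(round(b['conf'],2),np.round([b['xy'][0]*512,b['xy'][1]*384],1)) for b in ctrl.boxes_of(cm,'lid_knob')[:2]])
go()
E
```

```text
w [[254.0, 168.0], [254.0, 154.8], [254.0, 141.5], [254.0, 128.3], [254.0, 115.4]]
[([253.1, 141.3], [23, 24, 402])]
[(0.62, array([254.1, 146.9])), (0.44, array([93.7,  8.6]))]
s [[206.8, 164.1], [209.5, 165.9], [212.2, 167.8], [214.9, 169.8], [217.6, 171.8]]
[([212.8, 169.4], [7, 10, 47]), ([225.3, 181.6], [8, 10, 23]), ([193.7, 214.1], [16, 18, 89]), ([206.6, 231.9], [10, 17, 47])]
[(0.97, array([206.8, 191.7]))]
c [[203.7, 154.1], [205.7, 155.0], [207.7, 156.1], [209.8, 157.4], [211.8, 158.8]]
[([191.3, 105.3], [12, 4, 17]), ([207.6, 158.8], [6, 11, 37]), ([185.7, 210.2], [18, 25, 119]), ([224.0, 200.4], [10, 9, 47]), ([193.5, 225.5], [4, 14, 19])]
[(0.73, array([201.7, 188.9]))]
t 23.53 at [ 0.6724 -0.0396  0.429 ] rpy [ 1.80e+02  1.00e-01 -1.72e+02] op 0.0527 gf 0.0 F [-0.7  0.2  0.2]
```

```bash
cat >> h.py <<'E'
def knob(t,off=.005): 
    a=.0708+t; return bw((.0925-.212*np.sin(a)+off*np.cos(a),0,.075+.212*np.cos(a)+off*np.sin(a)))
E
python3 - <<'E'
from h import *
k=knob(.1); ex=np.array([np.cos(BOX[2]),np.sin(BOX[2]),0]); print(k)
go((k[0],k[1],.41,-171.96),(k[0],k[1],k[2]+.052,-171.96))
for t in [.1,.2,.3,.4,.5,.6,.7,.8,.9,1.0,1.1,1.2,1.25,1.3,1.35,1.4,1.44,1.48,1.5]:
    d=knob(t)-k; print(t,round(-(d@ex)/.8,4),round(-d[2]/.8,4))
E
```

```text
[ 0.62558934 -0.04640865  0.28476506]
t 23.53 at [ 0.6724 -0.0396  0.429 ] rpy [ 1.80e+02  1.00e-01 -1.72e+02] op 0.0527 gf 0.0 F [-0.7  0.2  0.2]
(np.float64(0.6255893384814011), np.float64(-0.046408651205111756), 0.41, -171.96) -> [ 0.0591 -0.0002  0.0237] turn -0.0002
(np.float64(0.6255893384814011), np.float64(-0.046408651205111756), np.float64(0.336765064212709), -171.96) -> [ 0.     -0.      0.0915] turn -0.0
0.1 -0.0 -0.0
0.2 0.026 0.0052
0.3 0.0513 0.013
0.4 0.0758 0.0232
0.5 0.099 0.0358
0.6 0.1209 0.0507
0.7 0.1413 0.0678
0.8 0.1598 0.0867
0.9 0.1763 0.1074
1.0 0.1907 0.1297
1.1 0.2028 0.1533
1.2 0.2124 0.1779
1.25 0.2163 0.1906
1.3 0.2196 0.2034
1.35 0.2222 0.2164
1.4 0.2242 0.2295
1.44 0.2253 0.2401
1.48 0.2259 0.2507
1.5 0.2261 0.256
```

>>> send_rows(
  deltas=[
    [[0.02,0,0],0],
    [[0.045,0,0],0],
    [[0.0591,0,0.01],0],
    [[0.0591,0,0.0237],0],
    [[0.0591,0,0.0237],0],
  ],
)

```text
clock: 23.95
tool_pos: [0.6249, -0.0464, 0.4079]
orientation: [179.9, -0.1, -172.0]
force: [-0.2, 0.4, -1.0]
opening: 0.0524
gripper_force: 0.0
```

>>> send_rows(
  deltas=[
    [[0,0,0.02],0],
    [[0,0,0.045],0],
    [[0,0,0.07],0],
    [[0,0,0.0915],0],
    [[0,0,0.0915],0],
  ],
)

```text
clock: 24.37
tool_pos: [0.6251, -0.0463, 0.3319]
orientation: [180.0, -0.4, -172.0]
force: [-0.8, -0.1, -0.4]
opening: 0.0526
gripper_force: 0.0
```

>>> send_rows(
  deltas=[
    [[0,0,0],0],
    [[0,0,0],0],
    [[0,0,0],0],
    [[0,0,0],0],
    [[0,0,0],0],
  ],
  gripper=0,
)

```text
clock: 24.78
tool_pos: [0.6263, -0.0466, 0.3371]
orientation: [180.0, 0.1, -172.0]
force: [0.4, -0.6, 0.5]
opening: 0.025
gripper_force: 0.0
```

>>> send_rows(
  deltas=[
    [[0,0,0],0],
    [[0,0,0],0],
    [[0,0,0],0],
    [[0,0,0],0],
    [[0,0,0],0],
  ],
)

```text
clock: 25.2
tool_pos: [0.6261, -0.0465, 0.3367]
orientation: [180.0, 0.1, -172.0]
force: [-0.8, 2.1, 5.8]
opening: 0.016
gripper_force: 30.0
```

```bash
python3 - <<'E'
from h import *
s=ctrl.snapshot('side'); c=ctrl.snapshot('scene'); w=ctrl.snapshot('wrist')
for nm,cm,f in (('w',w,True),('s',s,False),('c',c,False)):
    im=cv2.cvtColor(cm['color'],cv2.COLOR_RGB2HSV).astype(int); m=(im[...,0]>17)&(im[...,0]<33)&(im[...,1]>130)&(im[...,2]>90)
    n,lab,st,ce=cv2.connectedComponentsWithStats(m.astype(np.uint8))
    p=proj(cm,knob(.1),f)[0]; print(nm,p.round(1))
    print([(ce[i].round(1).tolist(),st[i].tolist()) for i in range(1,n) if st[i,4]>4 and np.hypot(*(ce[i]-p))<(25 if not f else 60)])
go()
E
```

```text
w [255.3 244.3]
[([252.6, 229.4], [239, 219, 30, 20, 422]), ([213.4, 252.5], [210, 227, 9, 50, 234]), ([295.1, 258.0], [293, 234, 5, 43, 111])]
s [212.3 167.8]
[([225.4, 181.5], [222, 177, 8, 10, 24])]
c [207.8 156.2]
[([208.4, 134.9], [206, 134, 6, 3, 7]), ([202.4, 136.6], [200, 136, 5, 2, 7]), ([208.0, 159.0], [205, 154, 6, 11, 23])]
t 25.35 at [ 0.6261 -0.0465  0.3367] rpy [ 180.    0. -172.] op 0.0164 gf 30.0 F [-1.   2.7  6. ]
```

```bash
python3 - <<'E'
from h import *
w=ctrl.snapshot('wrist'); save(w,'w13.png')
im=cv2.cvtColor(w['color'],cv2.COLOR_RGB2HSV).astype(int); m=(im[...,0]>15)&(im[...,0]<35)&(im[...,1]>110)&(im[...,2]>60)
for r in range(212,244,2):
    x=np.nonzero(m[r,230:285])[0]+230; print(r,(x.min(),x.max(),len(x)) if len(x) else None)
def sph(c):
    u=np.random.default_rng(0).normal(size=(4000,3)); u/=np.linalg.norm(u,axis=1)[:,None]; q=proj(w,c+.0095*u,True); return q.min(0).round(1),q.max(0).round(1)
k=knob(.1); ex=np.array([np.cos(BOX[2]),np.sin(BOX[2]),0])
print('nominal',sph(k)); 
for dx,dz in [(0,-.005),(0,-.01),(-.005,0),(-.01,0)]: print(dx,dz,sph(k+ex*dx+[0,0,dz]))
E
```

```text
212 None
214 None
216 None
218 (np.int64(253), np.int64(254), 2)
220 (np.int64(247), np.int64(259), 13)
222 (np.int64(245), np.int64(262), 18)
224 (np.int64(243), np.int64(265), 23)
226 (np.int64(241), np.int64(266), 26)
228 (np.int64(241), np.int64(266), 26)
230 (np.int64(240), np.int64(267), 28)
232 (np.int64(240), np.int64(267), 28)
234 (np.int64(239), np.int64(268), 30)
236 (np.int64(239), np.int64(268), 30)
238 (np.int64(239), np.int64(266), 28)
240 None
242 None
nominal (array([237.3, 226.4]), array([273.2, 262.1]))
0 -0.005 (array([237.8, 223.1]), array([272.7, 257.8]))
0 -0.01 (array([238.2, 220. ]), array([272.1, 253.8]))
-0.005 0 (array([237.1, 217.6]), array([273.4, 253.7]))
-0.01 0 (array([236.9, 208.5]), array([273.6, 245.1]))
```

>>> send_rows(
  deltas=[
    [[0.0035,0,0.0004],0],
    [[0.009,0,0.0014],0],
    [[0.0145,0,0.0026],0],
    [[0.02,0,0.0038],0],
    [[0.02,0,0.0038],0],
  ],
)

```text
clock: 25.82
tool_pos: [0.6097, -0.0488, 0.3335]
orientation: [180.0, 0.0, -172.0]
force: [-1.5, 2.0, 4.8]
opening: 0.0157
gripper_force: 30.0
```

```bash
python3 - <<'E'
from h import *
w=ctrl.snapshot('wrist'); s=ctrl.snapshot('scene')
im=cv2.cvtColor(w['color'],cv2.COLOR_RGB2HSV).astype(int); m=(im[...,0]>15)&(im[...,0]<35)&(im[...,1]>110)&(im[...,2]>60)
for r in range(214,244,4):
    x=np.nonzero(m[r,230:285])[0]+230; print(r,(x.min(),x.max()) if len(x) else None)
im=cv2.cvtColor(s['color'],cv2.COLOR_RGB2HSV).astype(int); m=(im[...,0]>17)&(im[...,0]<33)&(im[...,1]>130)&(im[...,2]>90)
n,lab,st,ce=cv2.connectedComponentsWithStats(m.astype(np.uint8)); p=proj(s,knob(.175))[0]; print(p)
print([(ce[i].round(1).tolist(),st[i].tolist()) for i in range(1,n) if st[i,4]>4 and np.hypot(*(ce[i]-p))<20])
go()
E
```

```text
214 None
218 None
222 (np.int64(251), np.int64(256))
226 (np.int64(244), np.int64(263))
230 (np.int64(241), np.int64(266))
234 (np.int64(239), np.int64(268))
238 (np.int64(240), np.int64(267))
242 None
[210.80502135 158.12874575]
[([211.9, 158.4], [211, 156, 3, 6, 14]), ([210.1, 164.8], [208, 163, 5, 4, 10])]
t 25.92 at [ 0.6102 -0.0487  0.3337] rpy [ 180.    0. -172.] op 0.0157 gf 30.0 F [-1.6  3.8  6.2]
```

>>> send_rows(
  deltas=[
    [[-0.003,0,-0.0007],0],
    [[-0.007,0,-0.0014],0],
    [[-0.012,0,-0.0025],0],
    [[-0.012,0,-0.0025],0],
    [[-0.012,0,-0.0025],0],
  ],
)

```text
clock: 26.33
tool_pos: [0.6204, -0.0473, 0.3357]
orientation: [-180.0, 0.1, -172.0]
force: [-1.9, 2.5, 5.9]
opening: 0.016
gripper_force: 30.0
```

>>> send_rows(
  deltas=[
    [[0,0,0],0],
    [[0,0,0],0],
    [[0,0,0],0],
    [[0,0,0],0],
    [[0,0,0],0],
  ],
  gripper=0.45,
)

```text
clock: 26.75
tool_pos: [0.6196, -0.0477, 0.3346]
orientation: [-180.0, -0.1, -172.0]
force: [0.9, 0.4, 0.3]
opening: 0.0382
gripper_force: 0.0
```

>>> send_rows(
  deltas=[
    [[0.003,0,0.003],0],
    [[0.003,0,0.006],0],
    [[0.003,0,0.006],0],
    [[0.003,0,0.006],0],
    [[0.003,0,0.006],0],
  ],
)

```text
clock: 27.17
tool_pos: [0.6173, -0.0479, 0.3303]
orientation: [-180.0, -0.0, -172.0]
force: [0.3, 0.8, 0.8]
opening: 0.0394
gripper_force: 0.0
```

```bash
python3 - <<'E'
from h import *
w=ctrl.snapshot('wrist')
im=cv2.cvtColor(w['color'],cv2.COLOR_RGB2HSV).astype(int); m=(im[...,0]>15)&(im[...,0]<35)&(im[...,1]>110)&(im[...,2]>60)
for r in list(range(206,244,3))+list(range(262,276,3)):
    x=np.nonzero(m[r,225:285])[0]+225; print(r,(x.min(),x.max()) if len(x) else None)
def sph(c):
    u=np.random.default_rng(0).normal(size=(4000,3)); u/=np.linalg.norm(u,axis=1)[:,None]; q=proj(w,c+.0095*u,True); return q.min(0).round(1),q.max(0).round(1)
for t in (.1,.12,.14,.16,.18): print(t,sph(knob(t)))
go()
E
```

```text
206 None
209 None
212 None
215 None
218 None
221 None
224 None
227 None
230 (np.int64(246), np.int64(262))
233 (np.int64(243), np.int64(264))
236 (np.int64(225), np.int64(267))
239 None
242 None
262 None
265 None
268 (np.int64(245), np.int64(263))
271 None
274 None
0.1 (array([237.3, 246.8]), array([273.8, 283. ]))
0.12 (array([237.1, 239. ]), array([273.9, 275.5]))
0.14 (array([237. , 231.1]), array([274. , 267.8]))
0.16 (array([237. , 222.9]), array([274.1, 259.9]))
0.18 (array([236.9, 214.7]), array([274.1, 251.8]))
t 27.22 at [ 0.6173 -0.0479  0.3304] rpy [-180.    0. -172.] op 0.0395 gf 0.0 F [0.6 0.7 1. ]
```

>>> send_rows(
  deltas=[
    [[0,0,0],0],
    [[0,0,0],0],
    [[0,0,0],0],
    [[0,0,0],0],
    [[0,0,0],0],
  ],
  gripper=0,
)

```text
clock: 27.63
tool_pos: [0.6173, -0.0477, 0.3303]
orientation: [180.0, 0.0, -172.0]
force: [0.1, 1.2, -1.1]
opening: 0.0156
gripper_force: 30.0
```

>>> send_rows(
  deltas=[
    [[0,0,0],0],
    [[0,0,0],0],
    [[0,0,0],0],
    [[0,0,0],0],
    [[0,0,0],0],
  ],
)

```text
clock: 28.05
tool_pos: [0.6173, -0.0477, 0.3303]
orientation: [180.0, 0.0, -172.0]
force: [-0.0, 1.4, 1.1]
opening: 0.0161
gripper_force: 30.0
```

```bash
python3 - <<'E'
from h import *
k0=knob(.14); ex=np.array([np.cos(BOX[2]),np.sin(BOX[2]),0]); go()
p=np.zeros(2)
for t in [.2,.26,.32,.38,.44,.5,.56,.62,.68,.74,.8,.86,.92,.98,1.04,1.1,1.15,1.2,1.24,1.28,1.32,1.36,1.4,1.43,1.46,1.48,1.5]:
    d=knob(t)-k0; q=np.array([-(d@ex)/.8,-d[2]/.8]); print(t,q.round(4))
E
```

```text
t 28.05 at [ 0.6173 -0.0477  0.3303] rpy [ 180.    0. -172.] op 0.0161 gf 30.0 F [-0.   1.4  1.1]
0.2 [0.0155 0.0034]
0.26 [0.0308 0.0078]
0.32 [0.0458 0.013 ]
0.38 [0.0605 0.0192]
0.44 [0.0748 0.0262]
0.5 [0.0886 0.0341]
0.56 [0.1019 0.0428]
0.62 [0.1147 0.0522]
0.68 [0.1269 0.0624]
0.74 [0.1384 0.0733]
0.8 [0.1493 0.0849]
0.86 [0.1595 0.0972]
0.92 [0.1689 0.11  ]
0.98 [0.1775 0.1233]
1.04 [0.1853 0.1372]
1.1 [0.1923 0.1515]
1.15 [0.1975 0.1637]
1.2 [0.202  0.1762]
1.24 [0.2051 0.1863]
1.28 [0.2079 0.1965]
1.32 [0.2103 0.2069]
1.36 [0.2122 0.2173]
1.4 [0.2137 0.2278]
1.43 [0.2146 0.2357]
1.46 [0.2152 0.2436]
1.48 [0.2155 0.2489]
1.5 [0.2157 0.2542]
```

>>> send_rows(
  deltas=[
    [[0.0092,0,0.0019],0],
    [[0.0184,0,0.0042],0],
    [[0.0276,0,0.0068],0],
    [[0.0368,0,0.0098],0],
    [[0.0458,0,0.013],0],
  ],
)

```text
clock: 28.47
tool_pos: [0.58, -0.0529, 0.3199]
orientation: [180.0, 0.0, -172.0]
force: [-0.2, 5.2, 3.2]
opening: 0.0163
gripper_force: 30.0
```

```bash
cat > chk.py <<'E'
from h import *
import sys
w=ctrl.snapshot('wrist')
im=cv2.cvtColor(w['color'],cv2.COLOR_RGB2HSV).astype(int); m=(im[...,0]>15)&(im[...,0]<35)&(im[...,1]>110)&(im[...,2]>60)
r=np.nonzero(m[190:275,246:262].sum(1)>4)[0]+190; print('rows',r.min(),r.max())
def sph(c):
    u=np.random.default_rng(0).normal(size=(2000,3)); u/=np.linalg.norm(u,axis=1)[:,None]; q=proj(w,c+.0095*u,True); return q[:,1].min().round(1),q[:,1].max().round(1)
T=float(sys.argv[1]); o=ctrl.get_obs()['tool_pos']
for t in (T-.04,T,T+.04): print(t,sph(knob(t)),'tcp-knob',np.round(o-knob(t),4))
go()
E
python3 chk.py .32
```

```text
rows 266 270
0.28 (np.float64(249.0), np.float64(285.3)) tcp-knob [-0.0102 -0.0015  0.0436]
0.32 (np.float64(232.7), np.float64(269.3)) tcp-knob [-0.0023 -0.0004  0.0465]
0.36 (np.float64(216.3), np.float64(253.0)) tcp-knob [0.0055 0.0007 0.0497]
t 28.52 at [ 0.5787 -0.0531  0.3194] rpy [ 180.   -0. -172.] op 0.0157 gf 30.0 F [-3.9  2.4 -0.2]
```

>>> send_rows(
  deltas=[
    [[0.0088,0,0.0037],0],
    [[0.0176,0,0.0076],0],
    [[0.0262,0,0.0118],0],
    [[0.0346,0,0.0163],0],
    [[0.0428,0,0.0211],0],
  ],
)

```text
clock: 28.93
tool_pos: [0.5462, -0.0577, 0.3032]
orientation: [180.0, -0.0, -172.0]
force: [-3.4, 4.9, 6.9]
opening: 0.0159
gripper_force: 30.0
```

>>> send_rows(
  deltas=[
    [[0.008,0,0.0052],0],
    [[0.0159,0,0.0106],0],
    [[0.0236,0,0.0163],0],
    [[0.0311,0,0.0222],0],
    [[0.0383,0,0.0283],0],
  ],
)

```text
clock: 29.35
tool_pos: [0.5153, -0.062, 0.2802]
orientation: [180.0, -0.1, -172.0]
force: [-5.8, 5.7, 5.3]
opening: 0.0157
gripper_force: 30.0
```

```bash
python3 chk.py .68
```

```text
rows 237 274
0.64 (np.float64(249.7), np.float64(286.8)) tcp-knob [-0.0092 -0.0012  0.0401]
0.68 (np.float64(234.0), np.float64(270.5)) tcp-knob [-0.0028 -0.0003  0.0456]
0.7200000000000001 (np.float64(218.9), np.float64(254.9)) tcp-knob [0.0034 0.0005 0.0514]
t 29.40 at [ 0.514  -0.0621  0.279 ] rpy [ 179.9   -0.2 -172. ] op 0.0161 gf 30.0 F [-5.3  3.5  0.8]
```

>>> send_rows(
  deltas=[
    [[0.007,0,0.0065],0],
    [[0.0137,0,0.0132],0],
    [[0.0202,0,0.0201],0],
    [[0.0265,0,0.0274],0],
    [[0.0326,0,0.0348],0],
  ],
)

```text
clock: 29.82
tool_pos: [0.489, -0.0656, 0.2518]
orientation: [180.0, -0.2, -172.0]
force: [-4.9, 5.2, 3.5]
opening: 0.016
gripper_force: 30.0
```

>>> send_rows(
  deltas=[
    [[0.0057,0,0.0076],0],
    [[0.0111,0,0.0154],0],
    [[0.0163,0,0.0234],0],
    [[0.0212,0,0.0316],0],
    [[0.0258,0,0.04],0],
  ],
)

```text
clock: 30.23
tool_pos: [0.4684, -0.0685, 0.2194]
orientation: [180.0, -0.2, -172.1]
force: [-4.3, 5.4, 2.4]
opening: 0.0157
gripper_force: 30.0
```

>>> send_rows(
  deltas=[
    [[0.0038,0,0.0076],0],
    [[0.0074,0,0.0153],0],
    [[0.0107,0,0.0231],0],
    [[0.0138,0,0.031],0],
    [[0.0167,0,0.039],0],
  ],
)

```text
clock: 30.65
tool_pos: [0.4552, -0.0703, 0.1882]
orientation: [180.0, -0.2, -172.1]
force: [-3.5, 5.5, 0.3]
opening: 0.0162
gripper_force: 30.0
```

```bash
python3 chk.py 1.2
```

```text
rows 236 274
1.16 (np.float64(247.4), np.float64(285.5)) tcp-knob [-0.0053 -0.0006  0.0367]
1.2 (np.float64(235.9), np.float64(272.6)) tcp-knob [-0.0025 -0.0002  0.0447]
1.24 (np.float64(225.7), np.float64(261.0)) tcp-knob [0.     0.0002 0.0528]
t 30.70 at [ 0.4548 -0.0704  0.1871] rpy [ 179.9   -0.2 -172.1] op 0.0158 gf 30.0 F [-3.2  5.1 -1.8]
```

>>> send_rows(
  deltas=[
    [[0.0019,0,0.0061],0],
    [[0.0037,0,0.0122],0],
    [[0.0053,0,0.0183],0],
    [[0.0069,0,0.0245],0],
    [[0.0083,0,0.0307],0],
  ],
)

```text
clock: 31.12
tool_pos: [0.4487, -0.0712, 0.1636]
orientation: [180.0, -0.2, -172.1]
force: [-4.5, 6.7, 1.7]
opening: 0.0159
gripper_force: 30.0
```

>>> send_rows(
  deltas=[
    [[0.0008,0,0.0042],0],
    [[0.0015,0,0.0084],0],
    [[0.0022,0,0.0126],0],
    [[0.0028,0,0.0168],0],
    [[0.0034,0,0.0209],0],
  ],
)

```text
clock: 31.53
tool_pos: [0.446, -0.0716, 0.1469]
orientation: [180.0, -0.2, -172.1]
force: [-3.9, 6.7, 0.4]
opening: 0.0161
gripper_force: 30.0
```

>>> send_rows(
  deltas=[
    [[0.0004,0,0.0035],0],
    [[0.0008,0,0.007],0],
    [[0.0011,0,0.01],0],
    [[0.0014,0,0.0125],0],
    [[0.0015,0,0.015],0],
  ],
)

```text
clock: 31.95
tool_pos: [0.4449, -0.0718, 0.135]
orientation: [180.0, -0.2, -172.1]
force: [-3.9, 7.4, 0.4]
opening: 0.0162
gripper_force: 30.0
```

```bash
python3 chk.py 1.457
```

```text
rows 237 274
1.417 (np.float64(243.5), np.float64(282.0)) tcp-knob [-0.0028 -0.0002  0.0372]
1.457 (np.float64(235.5), np.float64(272.2)) tcp-knob [-0.002  -0.0001  0.0456]
1.497 (np.float64(228.8), np.float64(263.8)) tcp-knob [-0.0016 -0.0001  0.0541]
t 32.00 at [ 0.4449 -0.0718  0.1347] rpy [ 180.    -0.2 -172.1] op 0.0159 gf 30.0 F [-3.4  6.9 -1.7]
```

>>> send_rows(
  deltas=[
    [[0,0,0.0015],0],
    [[0,0,0.003],0],
    [[0.0001,0,0.0045],0],
    [[0.0001,0,0.006],0],
    [[0.0002,0,0.0075],0],
  ],
)

```text
clock: 32.42
tool_pos: [0.4446, -0.0718, 0.129]
orientation: [180.0, -0.2, -172.1]
force: [-3.9, 8.0, 0.6]
opening: 0.0163
gripper_force: 30.0
```

>>> send_rows(
  deltas=[
    [[0,0,0.0007],0],
    [[0,0,0.0014],0],
    [[0,0,0.0021],0],
    [[0,0,0.0028],0],
    [[0,0,0.0035],0],
  ],
)

```text
clock: 32.83
tool_pos: [0.4445, -0.0718, 0.1262]
orientation: [180.0, -0.2, -172.1]
force: [-5.1, 7.8, -0.1]
opening: 0.0161
gripper_force: 30.0
```

>>> send_rows(
  deltas=[
    [[0,0,0.0007],0],
    [[0,0,0.0014],0],
    [[0,0,0.0021],0],
    [[0,0,0.0028],0],
    [[0,0,0.0028],0],
  ],
)

```text
clock: 33.25
tool_pos: [0.4447, -0.0719, 0.1255]
orientation: [180.0, -0.2, -172.0]
force: [-11.6, 9.5, 22.1]
opening: 0.0161
gripper_force: 30.0
```

>>> send_rows(
  deltas=[
    [[0,0,0.0007],0],
    [[0,0,0.0014],0],
    [[0,0,0.0021],0],
    [[0,0,0.0028],0],
    [[0,0,0.0028],0],
  ],
)

```text
clock: 33.67
tool_pos: [0.445, -0.0718, 0.1245]
orientation: [-180.0, -0.1, -172.0]
force: [-17.7, 12.2, 38.5]
opening: 0.0162
gripper_force: 30.0
```

>>> send_rows(
  deltas=[
    [[0,0,-0.001],0],
    [[0,0,-0.002],0],
    [[0,0,-0.003],0],
    [[0,0,-0.0036],0],
    [[0,0,-0.0036],0],
  ],
)

```text
clock: 34.08
tool_pos: [0.4448, -0.0718, 0.1252]
orientation: [180.0, -0.2, -172.0]
force: [-5.5, 7.8, 3.8]
opening: 0.0159
gripper_force: 30.0
```

>>> send_rows(
  deltas=[
    [[0,0,0],0],
    [[0,0,0],0],
    [[0,0,0],0],
    [[0,0,0],0],
    [[0,0,0],0],
  ],
  gripper=0.5,
)

```text
clock: 34.5
tool_pos: [0.4466, -0.072, 0.1256]
orientation: [-180.0, -0.0, -172.0]
force: [0.0, -0.4, 1.2]
opening: 0.0417
gripper_force: 0.0
```

>>> send_rows(
  deltas=[
    [[0,0,0],0],
    [[0,0,-0.01],0],
    [[0,0,-0.03],0],
    [[0,0,-0.06],0],
    [[0,0,-0.09],0],
  ],
)

```text
clock: 34.92
tool_pos: [0.4462, -0.072, 0.1987]
orientation: [-180.0, -0.1, -172.0]
force: [1.6, 0.4, 0.2]
opening: 0.0438
gripper_force: 0.0
```

>>> send_rows(
  deltas=[
    [[0,-0.02,-0.03],0],
    [[0,-0.05,-0.07],0],
    [[0,-0.09,-0.1],0],
    [[0,-0.13,-0.12],0],
    [[0,-0.17,-0.12],0],
  ],
)

```text
clock: 35.33
tool_pos: [0.467, -0.2082, 0.2989]
orientation: [-179.9, 0.4, -171.9]
force: [1.3, 0.9, 0.1]
opening: 0.0435
gripper_force: 0.0
```

```bash
python3 - <<'E'
from h import *
s=ctrl.snapshot('side'); c=ctrl.snapshot('scene'); w=ctrl.snapshot('wrist')
for nm,cm,f in (('w',w,True),('s',s,False),('c',c,False)):
    im=cv2.cvtColor(cm['color'],cv2.COLOR_RGB2HSV).astype(int); m=(im[...,0]>17)&(im[...,0]<33)&(im[...,1]>130)&(im[...,2]>90)
    n,lab,st,ce=cv2.connectedComponentsWithStats(m.astype(np.uint8))
    p=[proj(cm,knob(t),f)[0] for t in (1.42,1.46,1.5)]; print(nm,np.round(p,1).tolist())
    print([(ce[i].round(1).tolist(),st[i].tolist()) for i in range(1,n) if st[i,4]>4 and np.hypot(*(ce[i]-p[2]))<25])
for n in ['brush','brush_pot','mill','spice_jar','honey_jar']: print(n,[(round(b['conf'],2),[int(b['xy'][0]*512),int(b['xy'][1]*384)]) for b in ctrl.boxes_of(s,n)[:3]])
go()
E
```

```text
w [[384.8, 184.5], [381.8, 182.1], [378.8, 180.1]]
[([377.9, 187.9], [370, 173, 17, 33, 349])]
s [[258.9, 228.6], [259.1, 230.0], [259.1, 231.3]]
[([257.2, 229.2], [252, 225, 11, 9, 47])]
c [[245.8, 224.9], [246.0, 227.3], [246.1, 229.7]]
[([243.5, 228.7], [239, 225, 9, 8, 35])]
brush []
brush_pot [(0.56, [303, 195])]
mill [(0.65, [213, 305])]
spice_jar []
honey_jar [(0.4, [231, 222])]
t 35.73 at [ 0.4654 -0.2057  0.2937] rpy [ 180.    -0.  -171.9] op 0.0441 gf 0.0 F [-0.3  0.4  0. ]
```

```bash
python3 - <<'E'
from h import *
w=ctrl.snapshot('wrist'); save(w,'w14.png')
for n in ['brush','brush_pot','spice_box']:
    for b in ctrl.cut_out(w,n)[:2]:
        ys,xs=np.nonzero(b['pixels']); print(n,round(b['conf'],2),xs.min(),xs.max(),ys.min(),ys.max())
print(proj(w,[(.457,-.325,.056),(.457,-.325,.169)],True).round(1))
# lid front corners fit: shut lid top z=.085 vs darker region check by edge points
for t in (1.44,1.47,1.5): print(t,proj(w,[bw((.0925-.185*np.sin(.0708+t),y,.075+.185*np.cos(.0708+t)+.01)) for y in(-.1315,.1315)],True).round(1).tolist())
E
```

```text
brush 0.96 105 170 145 182
brush_pot 0.73 136 186 133 179
brush_pot 0.62 69 118 118 159
spice_box 0.62 256 460 175 289
[[153.4 155.6]
 [109.4 174.5]]
1.44 [[258.1, 210.1], [468.3, 206.8]]
1.47 [[258.0, 208.2], [465.8, 205.3]]
1.5 [[258.0, 206.6], [463.3, 204.0]]
```

```bash
python3 -c "
from plant import ctrl
print(ctrl.close_job())"
```

```text
the job is handed in; nothing more can be done
None
```

I handed the job in at about 36 s of the 62 s allowed: the open tin is dusted to its floor, the brush is back in its pot bristles down, the stay is broken, and the lid is lowered slowly until it is shut. The judge's result was not shown, so success rests on my own position and force readings.

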